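# Mount the card-reader cradle on the till counter's dovetail rail

## Task

Mount the card-reader cradle on the dovetail rail screwed to the counter: slide its clamp carriage onto the rail from the open end and gently up against the end stop, with the clamp still open. Then tighten the red side clamp knob clockwise until the carriage is held firmly - by feel, about twice the effort of turning it free - without forcing it, and let go. Leave the other things on the counter where they are.

Things in the scene. Friction and masses are not known exactly. Their poses are not given: they have to be found in the camera images.
- cradle (a point): Middle of the black upright back plate of the card-reader cradle (loose with its carriage, about 0.44 kg, standing upright on the counter), 68 mm above the carriage's underside. x: forward, onto the rail; y: away from the knob; z: up. Plate: 76 mm along x, 10 mm thick along y, from 42 to 92 mm above the underside: grasp it across its thickness, from above.
- ledge (a point): Outer edge of the cradle's ledge at the foot of the back plate: 33 mm along +y from the plate's middle plane, at the ledge's top, 45 mm above the underside. At both ends of the plate (x = 36 mm either way) a cheek 4 mm thick stands 23 mm out to +y, up to 75 mm above the underside. The -y side of the plate is clear.
- carriage_foot (a point): Middle of the aluminium carriage's underside. The carriage is 64 mm long along x, reaches from y = -44 to +36 mm, and its top face is 28 mm up. Its dovetail slot runs along x, open at both ends, 13 mm deep, with a flat ceiling. With the clamp open it has 2 to 5.2 mm of side play on the rail, 1.0 mm of it on the fixed +y side when centred.
- slot_front (a point): Middle of the slot's ceiling at the carriage's front end: from carriage_foot 32 mm along x and 13 mm up. On the rail the ceiling rests on the rail's top (so the underside is then 12 mm above the counter); the carriage is fully home when this point meets stop.
- rail: Fixed aluminium dovetail rail. Origin: on the counter under its middle; x along it to the end stop, z up. Dark base plate 10 mm thick, 90 mm wide, x -85 to +105 mm. Dovetail 15 mm high on it (top 25 mm above the counter), 40 mm wide at the top, 24 at the foot, x -75 (open end) to +75 mm; the first 14 mm at the open end taper in by about 2 mm at sides and top.
- stop: Black end-stop block fixed across the rail, 18 mm long, 46 mm wide, 20 mm higher than the rail's top; its face lies 28 to 56 mm beyond the rail's middle, differing from run to run. Origin: middle of the face that meets the carriage, at the height of the rail's top; axes as the rail's (the face looks to -x). Feel for it: 5 to 10 N seats the carriage, over 30 N is too much.
- knob (a joint): Turn of the side clamp knob, rad: 0 open (as it starts, to 0.1), growing clockwise seen from the knob's side: the wing swings from leaning 1.0 rad back (to -x) over the top (upright at 1.0) forwards to +x, at most 2.1. It stays where left. Free drag 0.17 N m, some 5 N at 33 mm from the axis.
- jaw: Moving steel clamp jaw under the carriage on the knob's side, 4.2 mm of travel per rad; origin about at the carriage's underside middle. It meets the rail at a knob turn between 0.4 and 1.3, unlike every time (wear). Then the effort climbs over about 0.25 rad to twice the free effort (0.35 N m): firmly tight. Under 1.5 times does not hold, over 2.5 times is forcing it.
- knob_axis (a point): Point on the knob's axis at the middle of its wing's width: from carriage_foot 52 mm along -y and 19 mm up (so 31 mm above the counter once on the rail). The axis runs along the carriage's y.
- wing_tip (a point): Middle of the outer end of the knob's single red wing, 36 mm from the axis. The wing is 12 mm wide along the axis and 8 mm thick. The black hub is 21 mm in diameter and reaches out to 60 mm from the carriage's centre line.
- reader: Bystander: loose grey card reader lying flat, 150 x 70 x 20 mm; origin at the centre of its underside.
- calculator: Bystander: black desk calculator lying flat, 95 x 145 x 14 mm; origin at the centre of its underside.
- pot_pens: Bystander: white mesh pen pot, 80 x 80 x 98 mm, pens up to 145 mm; origin at the centre of its underside.
- pot_spare: Bystander: second white mesh pot, 80 x 80 x 98 mm, one pencil up to 145 mm; origin at the centre of its underside.
- glass_a: Bystander: upturned clear beer glass, 76 mm across at the foot, 135 mm high; origin at the centre of its underside.
- glass_b: Bystander: upturned clear beer glass like the other; origin at the centre of its underside.
- coasters: Bystander: stack of round coasters, 94 mm across, 15 mm high; origin at the centre of its underside.
Not all that is in view belongs to the job. Leave any purple look-alike of the rail alone.

How it is judged:
By the outcome, as a careful person would: the job done as asked, in the order asked, and still so for the second after the job is handed in, with the robot touching nothing.
It also fails if it takes over 72 s, if anything falls off the work surface, if the arm or the gripper's body presses on something with over 40 N, if the wrist force passes 120 N, or if a joint passes its speed limit or range.

## Robot

A 6-joint arm with a two-finger parallel gripper is mounted at the origin on the work surface. World frame = base frame: x ahead of the robot, y to its left, z up, the work surface at z = 0. Lengths are in mm, angles in degrees, forces in N, time in s.
With the tool pointing down it reaches from about 300 to 850 mm from the base axis. Payload 4.2 kg.
Tool frame: the origin (TCP) lies at the very end of the fingers, on their centre line; the grasp point (between the pads) lies 19 mm behind it; z points along the fingers, y is the direction in which the jaws open and shut (so a half turn about z gives the same grasp; the last joint's range is limited). The gripper opens to 91 mm and grips with 3 to 60 N. Pads are 32 mm wide; open, the fingers measure 118 mm over their backs; the gripper's body (76 mm by 178 mm) begins 60 mm behind the grasp point.
Start: joints at [63.083, 18.312, 89.639, -0, 72.044, -1.146], TCP at [250.006, 517.822, 213.976] pointing down, gripper open.
Joint ranges: [-177.97, 177.97], [-48.28, 115.42], [12.27, 149.76], [-77.06, 257.06], [2.81, 150.46], [-146.56, 146.56]. Speed limits (degrees/s): [147.25, 147.25, 180, 180, 180, 180].

## Interface

Orientations are given as [roll, pitch, yaw] about the fixed x, y, z axes, in that order (R = Rz(yaw) Ry(pitch) Rx(roll)).
In Python, from workcell import * gives the robot as it stands. The module is installed in compiled form; this text tells all that it offers.
- The arm moves only by the tool servo_tool, never from a script. Its argument "plan" is a list that holds one entry, the list of rows, each a list of 7 numbers: the shift along the tool's x, y, z in mm, then the turn, a rotation vector about the tool's x, y, z in rad, then the opening, from 0 (shut) to 1 (fully open). A call has 1 to 20 rows; each row is the pose to reach, as a shift and turn from the pose commanded when the call began, along the tool's axes at that moment; what a row does not reach only later rows make up. A row lasts 1/10 s, in which the tool goes at most 50 mm and 8.59 degrees, less where a joint would pass 70% of its speed; a pose out of reach is approached as far as the arm can. A call with a gripper value outside its range is refused whole. The fingers move at their own pace and stop on an object; "squeeze" is the grip in N (left out, the last holds). Time passes only in rows, so rows that repeat a pose let the fingers close. It gives the time, the measured TCP pose, the force and the opening at its end, in the units of the state.
- state(): the state, without advancing time (a new reading comes with each control period).
- grab_frame(name): name is "side" or "top" or "wrist"; returns a dict with "color" (420x560x3 uint8, red, green, blue), "range_z" (420x560 float32, mm along the optical axis (not along the pixel's ray), 0 where there is no reading), "fx", "fy", "cx", "cy" (pixels), "rvec" (rotation vector, rad) and "tvec" (3), from world to camera coordinates, as OpenCV has them; the wrist camera has in their place "tool_from_camera" (4x4, takes a point from camera to tool coordinates, whose origin is the TCP and whose axes are the flange's). Camera axes: x right, y down, z forward; pixel columns grow to the right and rows downward; lengths in mm; the calibration is good to about 2 mm. The wrist camera is an equidistant fisheye: a pixel r from the principal point sees the ray r / f radians off the axis. A picture is of the moment at which its call begins: read the wrist's pose just before it.
- job_done(): hands the job in, once; it reports no verdict.
The state is a dict: "time_s": time; "qpos": joint angles; "qvel": joint speeds; "effort": joint torques, N m; "ee_pos": TCP position; "ee_rot": TCP orientation; "force": force on the tool from outside, world axes, zero at the start; "torque": the same for the moment, N m; "gripper_width": finger opening in mm.
Only numpy, scipy, OpenCV 4.12 (cv2) and the standard library are available. Lean on these libraries where they do the work, as an engineer would, in place of code of your own. Each camera call takes 0.05 s, during which the arm holds its last target.

## Working session

There is one attempt and no reset: what is moved stays moved. The work goes in short steps, Python scripts to look and compute and a tool call to move; the robot and the scene stay as the last step left them, time stands still between calls to the robot, and variables do not carry over. Pictures are saved under pics/ and viewed, and the job is handed in when it is done.

Besides the shell and the picture viewer there is one more tool, called after "Request:" by a JSON object that holds its "fn" and its "kwargs". servo_tool: Moves the arm, as the interface text tells. Its arguments: {"type":"object","properties":{"plan":{"type":"array"},"squeeze":{"type":"number"}},"required":["plan"]}

```bash
mkdir -p pics
cat > h.py <<'E'
from workcell import *
import numpy as np, cv2, pickle
from scipy.spatial.transform import Rotation as R
def save(n,f): cv2.imwrite('pics/'+n+'.png',cv2.cvtColor(f['color'],cv2.COLOR_RGB2BGR))
def cam(f):
    Rm=cv2.Rodrigues(np.array(f['rvec'],float))[0]; t=np.array(f['tvec'],float).ravel()
    return Rm,t
def pts(f):
    Rm,t=cam(f); z=f['range_z'].astype(float)
    v,u=np.mgrid[:420,:560]
    P=np.stack([(u-f['cx'])/f['fx']*z,(v-f['cy'])/f['fy']*z,z],-1)
    W=(P-t)@Rm
    W[z==0]=np.nan
    return W
def ray(f,u,v,h):
    Rm,t=cam(f); d=Rm.T@np.array([(u-f['cx'])/f['fx'],(v-f['cy'])/f['fy'],1]); c=-Rm.T@t
    return c+d*(h-c[2])/d[2]
E
python3 - <<'E'
from h import *
s=state();print(s)
for n in ['side','top','wrist']:
    f=grab_frame(n);save(n+'0',f);pickle.dump(f,open(n+'0.pkl','wb'))
    print(n,f['fx'],f['cx'],f['cy'],[f.get(k) for k in('rvec','tvec','tool_from_camera')])
E
```

```text
{'time_s': 0.0, 'qpos': array([ 6.30836529e+01,  1.83520820e+01,  8.97075124e+01, -1.09775613e-03,
        7.20445864e+01, -1.14498617e+00]), 'qvel': array([-0.00248022,  0.09843151, -0.00299596, -0.06907954, -0.03144265,
       -0.14578618]), 'effort': array([-2.85108035e-03, -4.12466955e+01, -2.31970721e+01,  7.23766373e-02,
        4.60231828e-02, -1.67241042e-04]), 'ee_pos': array([249.76016867, 517.34649293, 213.10837973]), 'ee_rot': array([-1.79895819e+02, -1.03831888e-03,  1.54228977e+02]), 'force': array([ 0.48338378,  0.50422641, -1.15460738]), 'torque': array([-0.02519318, -0.00966632, -0.03174398]), 'gripper_width': 91.07873001394195}
side 501.91172718544306 283.82947300142206 211.29187874879167 [array([ 2.2398717 , -0.58382748,  0.23231816]), array([-431.73705422,  230.22704079, 1060.25447055]), None]
top 400.5563613846591 277.0607986932707 211.6151551569025 [array([ 2.14401879, -2.16395202,  0.12164631]), array([ 34.64917363, 525.71739597, 890.75858042]), None]
wrist 325.19226210127806 282.96752593231747 211.05068361121928 [None, None, array([[ 9.54850258e-04, -9.63708581e-01, -2.66954787e-01,
         7.55095028e+01],
       [ 9.99999498e-01,  1.00122612e-03, -3.76109471e-05,
        -3.81060442e-01],
       [ 3.03528097e-04, -2.66954617e-01,  9.63709054e-01,
        -1.70058111e+02],
       [ 0.00000000e+00,  0.00000000e+00,  0.00000000e+00,
         1.00000000e+00]])]
```

View pics/side0.png

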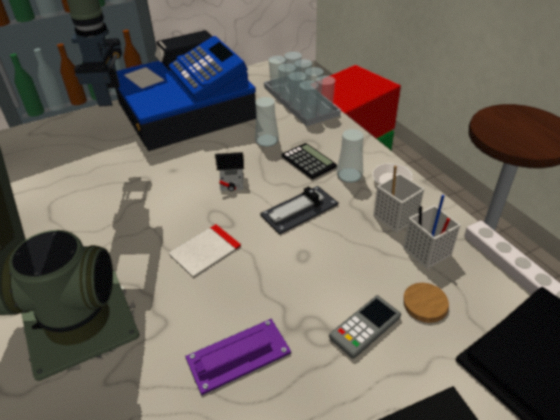

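View pics/top0.png

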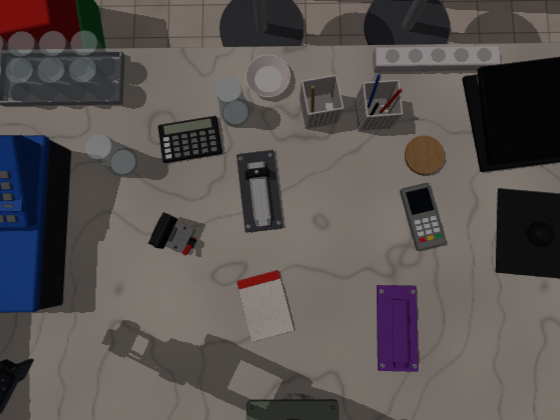

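View pics/wrist0.png

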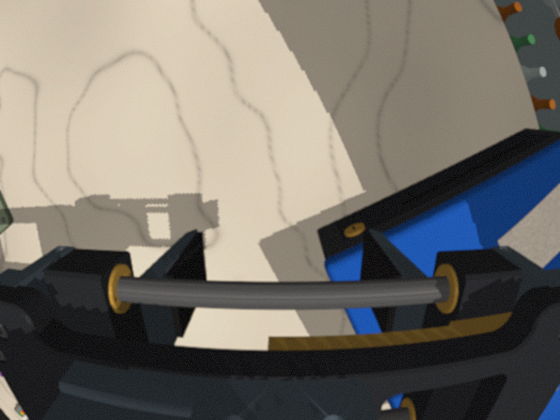

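The cradle is at top (172,235) and side (230,168). It is the only black plate with a red wing. The real rail is grey on a dark base at top (260,190), with its black stop at (258,172) on the far end. Possible mix-ups are the purple look-alike at top (398,328), the calculator at (190,140) and the black trays at the right. Next, close crops and points.

Run:
```python
from h import *
t=pickle.load(open('top0.pkl','rb'));s=pickle.load(open('side0.pkl','rb'))
def crop(f,u0,v0,w,h,k): return cv2.resize(cv2.cvtColor(f['color'],cv2.COLOR_RGB2BGR)[v0:v0+h,u0:u0+w],None,fx=k,fy=k,interpolation=cv2.INTER_CUBIC)
cv2.imwrite('pics/c1.png',crop(t,140,140,160,110,5))
cv2.imwrite('pics/c2.png',crop(s,200,140,150,100,5))
W=pts(t)
np.set_printoptions(precision=1,suppress=True,linewidth=200)
# height map stats
for (u,v) in [(163,230),(180,230),(190,246),(258,171),(262,200),(245,160),(275,220),(265,215),(225,250)]: print(u,v,W[v,u])
Ws=pts(s)
for (u,v) in [(230,160),(230,180),(228,186),(318,192),(295,208)]: print('s',u,v,Ws[v,u])
```

```text
163 230 [481.4 274.9  91. ]
180 230 [486.1 254.6  26.3]
190 246 [448.9 229.7  30.9]
258 171 [618.3  72.5  48.6]
262 200 [554.7  64.8  23.9]
245 160 [653.9 105.7  11.7]
275 220 [508.7  35.   12.2]
265 215 [519.3  57.9  24.4]
225 250 [439.8 153.4   2.8]
s 230 160 [475.7 268.9  72. ]
s 230 180 [461.  246.9  24.3]
s 228 186 [446.8 228.8  21.8]
s 318 192 [650.9  98.9   9.1]
s 295 208 [557.2  58.5  24.6]
```

View pics/c1.png

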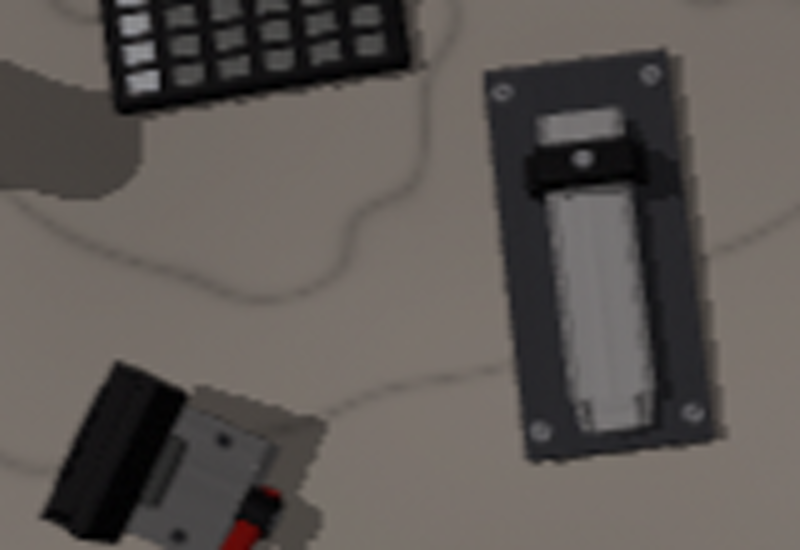

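View pics/c2.png

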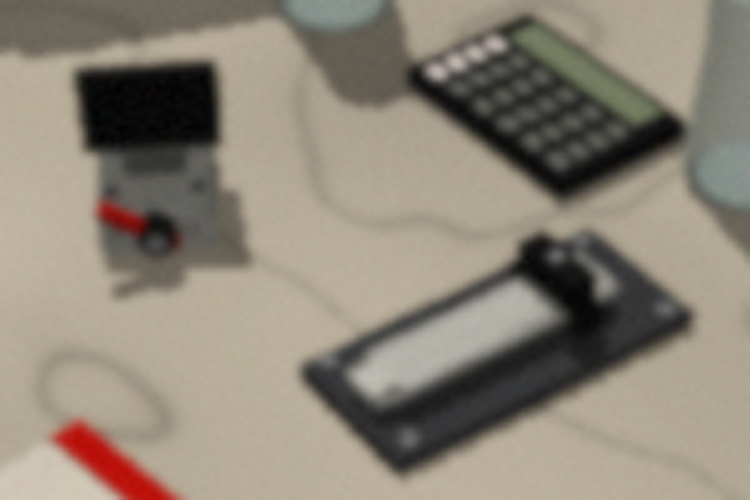

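```bash
cat >> h.py <<'E'
def rectpts(f,mask,h):
    """largest contour of mask -> min area rect, projected to height h"""
    c=max(cv2.findContours(mask.astype(np.uint8),cv2.RETR_EXTERNAL,cv2.CHAIN_APPROX_NONE)[0],key=cv2.contourArea)
    P=np.array([ray(f,u,v,h)[:2] for u,v in c[:,0,:]],np.float32)
    return cv2.minAreaRect(P),cv2.contourArea(c)
E
python3 - <<'E'
from h import *
np.set_printoptions(precision=1,suppress=True,linewidth=200)
t=pickle.load(open('top0.pkl','rb'));s=pickle.load(open('side0.pkl','rb'))
for n,f in(('top',t),('side',s)):
    W=pts(f);g=f['color'].mean(-1)
    X,Y,Z=W[...,0],W[...,1],W[...,2]
    near=lambda x,y,r:np.hypot(X-x,Y-y)<r
    rail=near(575,70,130)
    m=rail&(Z>6)&(Z<16)|rail&(Z>=16)
    print(n,'base all',rectpts(f,m&(Y>0)&(Y<140),10))
    print('rail top',rectpts(f,rail&(Z>19)&(Z<32)&(X<610),25))
    print('rail foot z',np.nanmedian(Z[rail&(Z>20)&(Z<30)]))
    st=rail&(Z>36); print('stop',rectpts(f,st,45),np.nanmedian(Z[st]))
    cr=near(475,270,60)
    print('plate top',rectpts(f,cr&(Z>85),92),np.nanmax(Z[cr]))
    P=W[cr&(Z>87)]; print(len(P), P.mean(0),np.linalg.svd(P[:,:2]-P[:,:2].mean(0))[2][0])
    top=near(470,250,70)&(Z>22)&(Z<32)&(g>60); print('carr',rectpts(f,top,28))
    c=f['color'].astype(int); red=(c[...,0]>100)&(c[...,1]<60)&near(455,235,70)
    v,u=np.nonzero(red);print('red',len(u),u.min(),u.max(),v.min(),v.max(),W[red].mean(0)); print(W[red][np.argsort(-Z[red])[:4]])
E
```

```text
top base all (((580.8253173828125, 71.43196105957031), (189.81361389160156, 89.6889419555664), 6.391066074371338), 2855.5)
rail top (((552.931640625, 68.42340087890625), (116.06776428222656, 38.627506256103516), 6.417164325714111), 735.0)
rail foot z 25.396845803990068
stop (((617.1531372070312, 75.65753936767578), (20.10694122314453, 45.65901184082031), 6.649826526641846), 143.0) 45.8438158363776
plate top (((479.72650146484375, 274.30670166015625), (11.728017807006836, 75.01063537597656), 64.55863952636719), 152.0) 96.05592771023737
184 [479.8 274.5  92. ] [-0.9  0.4]
carr (((470.3045959472656, 255.09756469726562), (42.58644104003906, 63.338401794433594), 65.7335433959961), 380.0)
red 8 183 186 247 253 [436.5 240.8  40. ]
[[432.8 240.1  43.7]
 [437.3 240.4  43. ]
 [435.1 243.1  41. ]
 [439.6 240.9  41. ]]
side base all (((573.09619140625, 74.38650512695312), (191.29342651367188, 104.93548583984375), 6.122761249542236), 1606.0)
rail top (((551.2836303710938, 60.64897918701172), (125.42881774902344, 58.41759490966797), 13.94266414642334), 429.5)
rail foot z 23.054868528894225
stop (((610.9176635742188, 71.25220489501953), (23.7117862701416, 49.862281799316406), 2.244859457015991), 86.5) 42.25276319863751
plate top (((471.6789245605469, 268.6788024902344), (19.098690032958984, 74.97599029541016), 63.735294342041016), 62.5) 92.66845520303406
77 [473.8 273.9  89.7] [-0.9  0.4]
carr (((466.5531921386719, 256.05023193359375), (63.078033447265625, 63.377471923828125), 65.32048034667969), 211.0)
red 27 220 227 181 185 [437.3 234.9  32. ]
[[427.2 232.5  40.8]
 [428.9 236.7  40.7]
 [435.1 238.5  36.9]
 [431.2 236.4  36.5]]
```

```bash
cat >> h.py <<'E'
def rel(cmd_pos,cmd_rpy,pos,rpy):
    A=R.from_euler('xyz',cmd_rpy,degrees=True);B=R.from_euler('xyz',rpy,degrees=True)
    d=A.inv().apply(np.array(pos)-cmd_pos); w=(A.inv()*B).as_rotvec()
    print('row',np.round(d,1),np.round(w,3)); return d,w
E
python3 -c "
from h import *
rel([250.0,517.8,214],[180,0,154.23],[479.7,274.3,150],[180,0,155])"
```

```text
row [-312.7 -119.4   64. ] [-0.     0.    -0.013]
```

Request:
{"fn": "servo_tool", "kwargs": {"plan": [[[-312.7,-119.4,20,0,0,-0.013,1],[-312.7,-119.4,40,0,0,-0.013,1],[-312.7,-119.4,64,0,0,-0.013,1],[-312.7,-119.4,64,0,0,-0.013,1],[-312.7,-119.4,64,0,0,-0.013,1],[-312.7,-119.4,64,0,0,-0.013,1],[-312.7,-119.4,64,0,0,-0.013,1],[-312.7,-119.4,64,0,0,-0.013,1],[-312.7,-119.4,64,0,0,-0.013,1],[-312.7,-119.4,64,0,0,-0.013,1],[-312.7,-119.4,64,0,0,-0.013,1]]], "squeeze": 20}}

```text
time_s: 1.25
ee_pos: [479.0, 275.5, 150.3]
ee_rot: [180.0, 0.0, 155.1]
force: [-0.3, -0.6, 0.0]
gripper_width: 91.0
```

Run:
```python
from h import *
s=state();print(s['time_s'],s['ee_pos'],s['ee_rot'],s['force'])
f=grab_frame('wrist');save('w1',f);pickle.dump((s,f),open('w1.pkl','wb'))
```

```text
1.25 [478.9676472  275.47735701 150.34968111] [1.79960469e+02 5.36098958e-03 1.55079000e+02] [-0.31809563 -0.61549866  0.01141053]
```

View pics/w1.png

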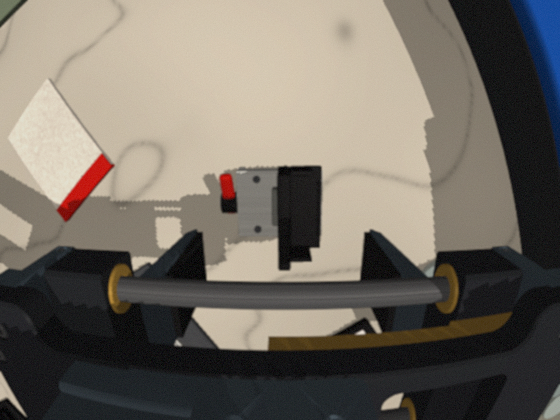

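The wrist view shows the carriage at (257,205), with the plate and its ledge at (280–322,165–268) and the red wing at (228,188). The plate lies along tool x. Next I'll measure the offsets in tool coordinates.

```bash
cat >> h.py <<'E'
def wpts(f,s):
    z=f['range_z'].astype(float); v,u=np.mgrid[:420,:560].astype(float)
    a=(u-f['cx'])/f['fx'];b=(v-f['cy'])/f['fy'];r=np.hypot(a,b)+1e-9;k=np.tan(np.minimum(r,1.5))/r
    P=np.stack([a*k*z,b*k*z,z,np.ones_like(z)],-1)@np.array(f['tool_from_camera']).T
    T=P[...,:3]; Wd=R.from_euler('xyz',s['ee_rot'],degrees=True).apply(T.reshape(-1,3)).reshape(T.shape)+s['ee_pos']
    T[z==0]=np.nan;Wd[z==0]=np.nan
    return T,Wd
def wray(f,s,u,v,h):
    a=(u-f['cx'])/f['fx'];b=(v-f['cy'])/f['fy'];r=np.hypot(a,b)+1e-9
    d=np.array([a/r*np.sin(r),b/r*np.sin(r),np.cos(r)]);M=np.array(f['tool_from_camera'])
    Rw=R.from_euler('xyz',s['ee_rot'],degrees=True)
    d=Rw.apply(M[:3,:3]@d);c=Rw.apply(M[:3,3])+s['ee_pos']
    return c+d*(h-c[2])/d[2]
E
python3 - <<'E'
from h import *
np.set_printoptions(precision=1,suppress=True,linewidth=200)
s,f=pickle.load(open('w1.pkl','rb'))
T,W=wpts(f,s)
for v in (175,190,205,220,235,250):
    print(v); 
    for u in range(218,330,4): print((u,T[v,u].round(1).tolist(),round(W[v,u,2],1)),end=' ')
    print()
cv2.imwrite('pics/w1c.png',cv2.resize(cv2.cvtColor(f['color'],cv2.COLOR_RGB2BGR)[150:280,210:340],None,fx=6,fy=4.6,interpolation=cv2.INTER_CUBIC))
E
```

```text
175
(218, [24.3, -66.2, 151.3], np.float64(-1.0)) (222, [30.5, -54.5, 111.9], np.float64(38.4)) (226, [30.4, -50.9, 112.4], np.float64(37.9)) (230, [30.4, -47.3, 111.9], np.float64(38.4)) (234, [24.0, -49.8, 151.9], np.float64(-1.5)) (238, [28.6, -41.6, 122.6], np.float64(27.7)) (242, [28.8, -37.8, 121.6], np.float64(28.7)) (246, [28.5, -34.3, 123.2], np.float64(27.1)) (250, [28.5, -30.6, 123.2], np.float64(27.1)) (254, [28.4, -26.9, 123.7], np.float64(26.6)) (258, [28.3, -23.3, 123.8], np.float64(26.5)) (262, [28.4, -19.6, 123.0], np.float64(27.3)) (266, [28.3, -15.9, 124.0], np.float64(26.4)) (270, [28.3, -12.3, 123.9], np.float64(26.4)) (274, [28.4, -8.6, 122.8], np.float64(27.5)) (278, [38.5, -4.0, 60.5], np.float64(89.9)) (282, [38.5, -1.1, 60.5], np.float64(89.8)) (286, [38.6, 1.7, 59.6], np.float64(90.8)) (290, [35.8, 5.0, 77.1], np.float64(73.2)) (294, [36.0, 8.0, 75.9], np.float64(74.4)) (298, [36.1, 11.1, 75.3], np.float64(75.0)) (302, [36.0, 14.2, 76.1], np.float64(74.2)) (306, [36.1, 17.2, 75.8], np.float64(74.6)) (310, [36.0, 20.3, 76.1], np.float64(74.3)) (314, [31.3, 2
[... 5861 characters left out ...]
3], np.float64(0.1)) (270, [-57.1, -14.2, 152.4], np.float64(-2.0)) (274, [-56.4, -9.9, 150.8], np.float64(-0.5)) (278, [-19.2, -4.2, 60.2], np.float64(90.1)) (282, [-18.7, -1.1, 59.1], np.float64(91.2)) (286, [-18.3, 1.9, 58.1], np.float64(92.3)) (290, [-32.6, 5.8, 92.9], np.float64(57.5)) (294, [-32.4, 9.3, 92.4], np.float64(58.0)) (298, [-32.2, 12.7, 92.1], np.float64(58.3)) (302, [-32.1, 16.2, 91.7], np.float64(58.6)) (306, [-32.7, 19.8, 93.0], np.float64(57.4)) (310, [-56.7, 28.5, 151.4], np.float64(-1.1)) (314, [-56.9, 32.9, 151.8], np.float64(-1.4)) (318, [-56.5, 37.1, 150.8], np.float64(-0.4)) (322, [-56.6, 41.4, 150.9], np.float64(-0.5)) (326, [-56.8, 45.8, 151.2], np.float64(-0.8))
```

View pics/w1c.png

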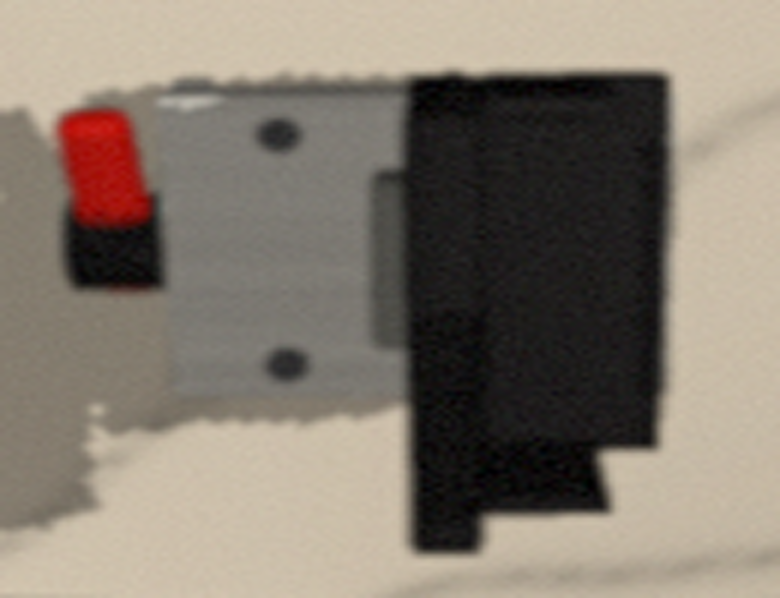

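```bash
python3 - <<'E'
from h import *
s,f=pickle.load(open('w1.pkl','rb'))
g=cv2.GaussianBlur(f['color'].astype(np.float32).mean(-1),(0,0),1.0)
gx=np.gradient(g,axis=1)
Rw=R.from_euler('xyz',s['ee_rot'],degrees=True)
def edge(vs,u0,u1,sign,h,name,tool=True):
    P=[]
    for v in vs:
        row=sign*gx[v,u0:u1]; i=int(np.argmax(row))
        d=0
        if 0<i<len(row)-1: a,b,c=row[i-1:i+2]; d=.5*(a-c)/(a-2*b+c+1e-9)
        P.append(Rw.inv().apply(wray(f,s,u0+i+d,v,h)-s['ee_pos'])[:2])
    P=np.array(P); k=np.polyfit(P[:,0],P[:,1],1); r=P[:,1]-np.polyval(k,P[:,0])
    ok=abs(r)<1; k=np.polyfit(P[ok,0],P[ok,1],1)
    print(name,'slope deg',np.degrees(np.arctan(k[0])).round(2),'y@x0',k[1].round(2),'x',P[:,0].min().round(1),P[:,0].max().round(1),'rms',(P[ok,1]-np.polyval(k,P[ok,0])).std().round(2),ok.sum(),len(ok))
edge(range(215,234),228,248,-1,28,'carr -y edge')
edge(range(215,234),228,248,1,28,'carr -y edge(+)')
edge(range(172,262),272,284,-1,92,'plate -y edge')
edge(range(172,262),283,296,1,92,'plate +y')
edge(range(172,220),312,330,1,45,'ledge +y')
E
python3 - <<'E'
E
```

```text
carr -y edge slope deg 1.58 y@x0 -44.22 x -27.4 -9.4 rms 0.16 14 19
carr -y edge(+) slope deg -13.87 y@x0 -47.63 x -27.3 -9.4 rms 0.37 8 19
plate -y edge slope deg -0.7 y@x0 -4.48 x -27.5 41.0 rms 0.14 86 90
plate +y slope deg 0.1 y@x0 5.57 x -27.5 41.0 rms 0.34 68 90
ledge +y slope deg -0.55 y@x0 32.79 x -8.1 34.0 rms 0.14 48 48
```

Run:
```python
from h import *
np.set_printoptions(precision=1,suppress=True,linewidth=200)
s,f=pickle.load(open('w1.pkl','rb'));T,W=wpts(f,s)
Rw=R.from_euler('xyz',s['ee_rot'],degrees=True)
for v in (166.3,269.6):
    for h in (92,42): print(v,h,Rw.inv().apply(wray(f,s,282,v,h)-s['ee_pos']))
for v in list(range(162,176))+list(range(256,274,1)): print(v,T[v,282],end=' ')
Z=f['range_z']
```

```text
166.3 92 [45.  -1.1 58.3]
166.3 42 [ 38.4  -1.3 108.3]
269.6 92 [-34.9  -1.1  58.4]
269.6 42 [-59.1  -1.3 108.4]
162 [ 36.9  -1.4 151.8] 163 [ 36.   -1.4 151. ] 164 [ 35.   -1.4 150.8] 165 [ 33.9  -1.4 151.9] 166 [ 39.1  -1.3 104.9] 167 [39.1 -1.2 98.8] 168 [39.  -1.2 93.3] 169 [39.1 -1.2 86.9] 170 [39.2 -1.2 80.6] 171 [39.1 -1.2 75.9] 172 [38.9 -1.1 71.8] 173 [39.  -1.1 66.4] 174 [38.8 -1.1 62.7] 175 [38.5 -1.1 60.5] 256 [-23.6  -1.1  59. ] 257 [-24.4  -1.1  58.9] 258 [-25.7  -1.1  59.9] 259 [-26.   -1.1  58.7] 260 [-26.9  -1.1  58.9] 261 [-27.7  -1.1  58.7] 262 [-29.2  -1.1  60.1] 263 [-29.7  -1.1  59.4] 264 [-30.8  -1.1  59.9] 265 [-31.3  -1.1  59.2] 266 [-31.6  -1.1  58. ] 267 [-32.9  -1.1  58.9] 268 [-33.9  -1.1  59.1] 269 [-35.   -1.1  59.7] 270 [-35.6  -1.1  59.1] 271 [-81.   -1.4 150.2] 272 [-83.4  -1.4 152.6] 273 [-84.2  -1.4 151.8]
```

Request:
{"fn": "servo_tool", "kwargs": {"plan": [[[1.5,0.3,0,0,0,-0.01,0.5],[1.5,0.3,20,0,0,-0.01,0.5],[1.5,0.3,40,0,0,-0.01,0.5],[1.5,0.3,60,0,0,-0.01,0.5],[1.5,0.3,80,0,0,-0.01,0.5],[1.5,0.3,92,0,0,-0.01,0.5],[1.5,0.3,98,0,0,-0.01,0.5],[1.5,0.3,98,0,0,-0.01,0.5],[1.5,0.3,98,0,0,-0.01,0.3],[1.5,0.3,98,0,0,-0.01,0.1],[1.5,0.3,98,0,0,-0.01,0.0],[1.5,0.3,98,0,0,-0.01,0.0],[1.5,0.3,98,0,0,-0.01,0.0],[1.5,0.3,98,0,0,-0.01,0.0],[1.5,0.3,98,0,0,-0.01,0.0],[1.5,0.3,98,0,0,-0.01,0.0]]], "squeeze": 40}}

```text
time_s: 2.9
ee_pos: [478.9, 275.7, 52.3]
ee_rot: [179.9, 0.0, 155.5]
force: [0.2, 2.3, 1.3]
gripper_width: 9.8
```

Run:
```python
from h import *
s=state();print(s['time_s'],s['ee_pos'],s['ee_rot'],s['force'],s['torque'],s['gripper_width'])
f=grab_frame('wrist');save('w2',f);pickle.dump((s,f),open('w2.pkl','wb'))
```

```text
2.9 [478.90823593 275.66371347  52.30452451] [1.79929230e+02 3.62095667e-02 1.55545041e+02] [0.20222914 2.33761718 1.25615518] [ 0.16830874 -0.07761527 -0.07324635] 9.817051253635036
```

View pics/w2.png

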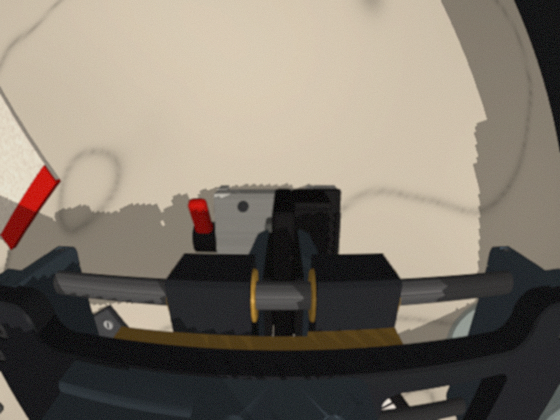

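Run:
```python
from h import *
rel([478.9,275.7,52.3],[180,0,155.55],[478.9,275.7,230],[180,0,155.55])
rel([478.9,275.7,52.3],[180,0,155.55],[690,84,230],[180,0,186.4])
t=pickle.load(open('top0.pkl','rb'));W=pts(t)
for u,v in((228,90),(235,113),(322,85),(98,148)):print(W[v,u])
```

```text
row [   0.     0.  -177.7] [0. 0. 0.]
row [-271.5  -87.1 -177.7] [ 0.     0.    -0.538]
[774.55986081 130.84179177 136.35989719]
[747.54154894 123.00220686  73.67649117]
[817.79787251 -77.38093909  60.03764215]
[650.64006328 401.76979968 137.80106567]
```

Request:
{"fn": "servo_tool", "kwargs": {"plan": [[[0,0,-15,0,0,0,0],[0,0,-55,0,0,0,0],[0,0,-100,0,0,0,0],[-30,-10,-140,0,0,-0.08,0],[-70,-25,-177.7,0,0,-0.2,0],[-115,-39,-177.7,0,0,-0.3,0],[-160,-53,-177.7,0,0,-0.4,0],[-200,-66,-177.7,0,0,-0.48,0],[-240,-78,-177.7,0,0,-0.538,0],[-262,-84,-177.7,0,0,-0.538,0],[-271.5,-87.1,-177.7,0,0,-0.538,0],[-271.5,-87.1,-177.7,0,0,-0.538,0],[-271.5,-87.1,-177.7,0,0,-0.538,0],[-271.5,-87.1,-177.7,0,0,-0.538,0]]]}}

```text
time_s: 4.35
ee_pos: [688.3, 84.8, 229.6]
ee_rot: [180.0, -0.1, -173.5]
force: [0.6, 0.1, -5.5]
gripper_width: 10.0
```

Run:
```python
from h import *
s=state();print(s['time_s'],s['ee_pos'],s['ee_rot'],s['force'],s['torque'],s['gripper_width'])
f=grab_frame('wrist');save('w3',f);pickle.dump((s,f),open('w3.pkl','wb'))
```

```text
4.35 [688.29941152  84.80940573 229.57404524] [ 1.79965506e+02 -7.54128765e-02 -1.73548412e+02] [ 0.56373205  0.13563414 -5.51775456] [ 0.09244169 -0.05740387  0.02871189] 9.955470838511085
```

View pics/w3.png

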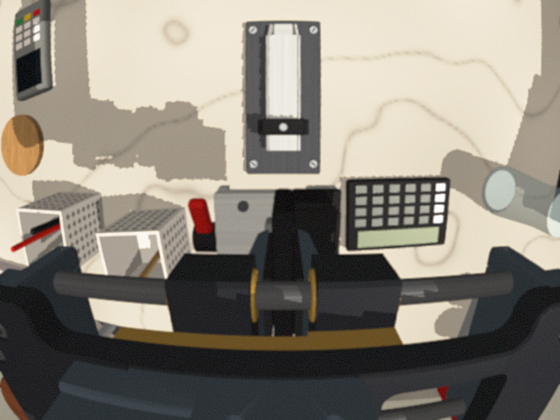

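The full rail is in view: base at (244–321, 21–173), bright dovetail at (283,85), black stop at (284,127), and screws at (253,30), (314,30), (254,164) and (314,163). Next I'll fit its edges.

Run:
```python
from h import *
np.set_printoptions(precision=2,suppress=True,linewidth=200)
s,f=pickle.load(open('w3.pkl','rb'));T,W=wpts(f,s)
g=cv2.GaussianBlur(f['color'].astype(np.float32).mean(-1),(0,0),1.0)
gx=np.gradient(g,axis=1);gy=np.gradient(g,axis=0)
def sub(row):
    i=int(np.argmax(row));d=0
    if 0<i<len(row)-1: a,b,c=row[i-1:i+2]; d=.5*(a-c)/(a-2*b+c+1e-9)
    return i+d
def fit(P,ax):
    x,y=P[:,ax],P[:,1-ax]
    ok=np.ones(len(x),bool)
    for _ in range(3):
        k=np.polyfit(x[ok],y[ok],1);ok=abs(y-np.polyval(k,x))<0.8
    return k,ok.mean()
def V(vs,u0,u1,sg,h):
    return fit(np.array([wray(f,s,u0+sub(sg*gx[v,u0:u1]),v,h)[:2] for v in vs]),0)
def H(us,v0,v1,sg,h):
    return fit(np.array([wray(f,s,u,v0+sub(sg*gy[v0:v1,u]),h)[:2] for u in us]),1)
L=V(range(35,165),236,252,-1,10);Rr=V(range(35,165),312,328,1,10)
print('base L',L,'base R',Rr)
x0=570
print('angles',np.degrees(np.arctan([L[0][0],Rr[0][0]])),'y at x=570',np.polyval(L[0],x0),np.polyval(Rr[0],x0),'width',(np.polyval(Rr[0],x0)-np.polyval(L[0],x0))*np.cos(np.radians(6.4)))
a=V(range(40,112),258,274,1,25);b=V(range(40,112),294,306,-1,25)
print('top',a,b,np.degrees(np.arctan([a[0][0],b[0][0]])),np.polyval(a[0],x0),np.polyval(b[0],x0))
B=H(range(255,312),14,28,-1,10);F=H(range(255,312),166,180,1,10)
print('base ends x at y=70',np.polyval(B[0],60),np.polyval(F[0],82),B,F)
for v in range(112,142): print(v,T[v,284].round(1),W[v,284].round(1),int(g[v,284]))
```

```text
base L (array([  0.12, -43.29]), np.float64(0.5076923076923077)) base R (array([ 0.12, 49.11]), np.float64(1.0))
angles [6.68 6.66] y at x=570 23.50405647249024 115.6417278482005 width 91.56346195934242
top (array([  0.11, -14.01]), np.float64(1.0)) (array([ 0.12, 24.09]), np.float64(1.0)) [6.53 6.7 ] 51.22224791451113 91.045988964755
base ends x at y=70 485.88789785597106 673.0331199661373 (array([ -0.11, 492.74]), np.float64(1.0)) (array([ -0.11, 682.34]), np.float64(1.0))
112 [ 88.6   0.8 204.4] [599.9  75.8  25.3] 233
113 [ 87.5   0.8 204.5] [601.   75.9  25.1] 231
114 [ 86.3   0.8 204.7] [602.1  76.   24.9] 222
115 [ 85.2   0.8 206.4] [603.2  76.2  23.3] 201
116 [ 84.    0.8 205.4] [604.4  76.3  24.3] 174
117 [ 82.9   0.8 206.1] [605.6  76.4  23.6] 142
118 [ 81.4   0.8 187.7] [607.   76.5  42. ] 105
119 [ 80.3   0.8 185.4] [608.2  76.7  44.3] 70
120 [ 79.2   0.8 184.4] [609.3  76.8  45.3] 51
121 [ 78.1   0.8 186.6] [610.3  76.9  43.1] 56
122 [ 77.    0.8 185.1] [611.4  77.   44.6] 84
123 [ 75.9   0.8 184. ] [612.5  77.1  45.7] 128
124 [ 74.8   0.8 183.8] [613.6  77.3  45.9] 170
125 [ 73.8   0.8 183.5] [614.7  77.4  46.1] 198
126 [ 72.7   0.8 183.8] [615.7  77.5  45.9] 209
127 [ 71.6   0.8 183.5] [616.8  77.6  46.2] 210
128 [ 70.5   0.8 182.8] [617.9  77.8  46.8] 202
129 [ 69.4   0.8 183.1] [619.   77.9  46.6] 180
130 [ 68.3   0.8 185.7] [620.1  78.   43.9] 140
131 [ 67.2   0.8 185.4] [621.2  78.1  44.3] 93
132 [ 66.1   0.8 185.6] [622.3  78.3  44.1] 64
133 [ 65.    0.8 185.4] [623.4  78.4  44.3] 71
134 [ 63.9   0.8 186.7] [624.5  78.5  42.9] 116
135 [ 62.1   0.9 205.8] [626.2  78.8  23.9] 174
136 [ 60.9   0.9 205.7] [627.4  78.9  24. ] 214
137 [ 59.8   0.9 204.4] [628.5  79.   25.2] 230
138 [ 58.7   0.9 204.1] [629.6  79.2  25.6] 232
139 [ 57.5   0.9 205.1] [630.8  79.3  24.5] 232
140 [ 56.3   0.9 205.4] [632.   79.4  24.2] 232
141 [ 55.2   0.9 204.1] [633.1  79.6  25.6] 232
```

Run:
```python
from h import *
np.set_printoptions(precision=2,suppress=True,linewidth=200)
s,f=pickle.load(open('w3.pkl','rb'));T,W=wpts(f,s)
cv2.imwrite('pics/w3c.png',cv2.resize(cv2.cvtColor(f['color'],cv2.COLOR_RGB2BGR)[175:275,180:350],None,fx=4.6,fy=5,interpolation=cv2.INTER_CUBIC))
for v in (193,200,208,215,222,230):
    print(v,[(u,T[v,u].round(1).tolist()) for u in list(range(208,222,2))+list(range(266,296,3))+list(range(332,346,2))])
g=cv2.GaussianBlur(f['color'].astype(np.float32).mean(-1),(0,0),0.8)
gx=np.gradient(g,axis=1);Rw=R.from_euler('xyz',s['ee_rot'],degrees=True)
def e(vs,u0,u1,sg,hz):
    for v in vs:
        i=u0+int(np.argmax(sg*gx[v,u0:u1])); h=s['ee_pos'][2]-hz
        print(v,i,Rw.inv().apply(wray(f,s,i,v,h)-s['ee_pos']))
print('plate -y');e(range(195,235,8),266,282,-1,-39.7)
print('ledge +y');e(range(195,235,8),330,346,1,7.3)
print('carr -y');e(range(195,245,6),208,224,-1,24.3)
```

```text
193 [(208, [-11.0, -96.1, 229.4]), (210, [-11.4, -93.8, 230.9]), (212, [-11.5, -91.2, 231.1]), (214, [-11.3, -88.4, 230.3]), (216, [33.1, -42.1, 26.1]), (218, [32.9, -41.1, 27.0]), (220, [33.0, -39.7, 26.4]), (266, [32.9, -10.7, 26.2]), (269, [33.2, -8.8, 25.1]), (272, [33.0, -7.0, 25.7]), (275, [38.4, -4.5, 1.0]), (278, [39.0, -2.9, -1.9]), (281, [39.0, -1.3, -1.7]), (284, [38.6, 0.3, 0.1]), (287, [39.0, 1.9, -1.7]), (290, [38.5, 3.5, 0.7]), (293, [38.8, 5.1, -0.8]), (332, [36.8, 27.6, 9.0]), (334, [36.9, 28.6, 8.3]), (336, [37.2, 29.5, 6.9]), (338, [37.0, 30.9, 8.0]), (340, [37.0, 32.0, 7.9]), (342, [-11.2, 74.9, 230.4]), (344, [-11.3, 77.6, 230.6])]
200 [(208, [-20.2, -96.6, 229.2]), (210, [-20.9, -94.6, 232.0]), (212, [-20.2, -91.2, 228.9]), (214, [28.7, -43.5, 25.4]), (216, [28.7, -42.2, 25.3]), (218, [29.0, -40.6, 24.0]), (220, [28.5, -39.8, 26.3]), (266, [28.7, -10.7, 25.3]), (269, [28.8, -8.9, 24.9]), (272, [29.0, -7.0, 23.9]), (275, [38.5, -4.1, -15.5]), (278, [38.9, -2.6, -17.2]), (281, [39.0, -1.2, -17.4]), (284, [39.0, 0.3, -17.7]), (287, [39.1, 1.7, -17.8]), (290, [38.6,
[... 2786 characters left out ...]
.5, 31.6, 6.4]), (340, [15.4, 32.8, 6.7]), (342, [-61.3, 77.6, 231.5]), (344, [-60.8, 80.0, 230.0])]
plate -y
195 274 [ 46.42  -3.93 -39.64]
203 273 [ 43.04  -4.36 -39.65]
211 272 [ 39.6   -4.8  -39.65]
219 266 [ 36.12  -7.35 -39.66]
227 272 [ 32.6   -4.86 -39.66]
ledge +y
195 340 [36.01 31.96  7.37]
203 340 [31.35 32.16  7.36]
211 340 [26.64 32.38  7.35]
219 340 [21.86 32.62  7.35]
227 340 [17.01 32.87  7.34]
carr -y
195 213 [ 32.19 -43.75  24.32]
201 213 [ 28.35 -43.95  24.31]
207 214 [ 24.47 -43.51  24.31]
213 214 [ 20.56 -43.73  24.3 ]
219 215 [ 16.61 -43.31  24.3 ]
225 210 [ 12.59 -46.84  24.29]
231 211 [  8.54 -46.45  24.28]
237 208 [  4.41 -48.74  24.28]
243 212 [  0.29 -46.36  24.27]
```

View pics/w3c.png

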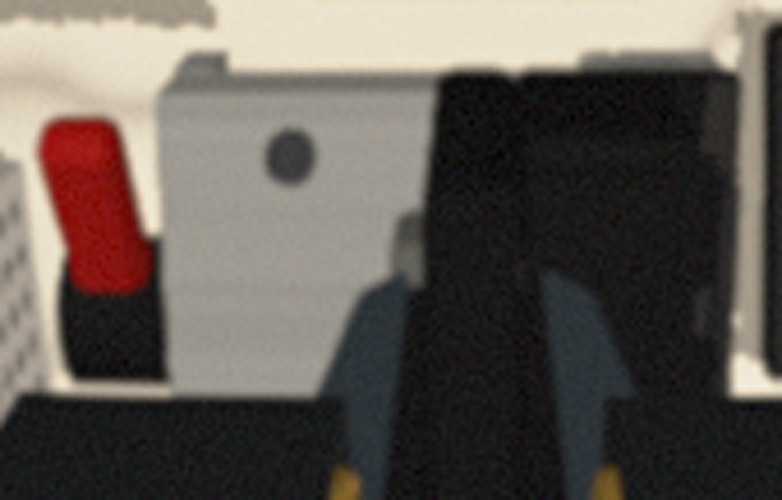

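Run:
```python
from h import *
s=state();print(s['ee_pos'],s['ee_rot'])
p=s['ee_pos'];r=s['ee_rot']
u=np.array([np.cos(np.radians(6.55)),np.sin(np.radians(6.55))]);n=np.array([-u[1],u[0]])
O=np.array([569.6,71.0])
q=O-119*u+0.2*n; print(q)
rel(p,r,[*q,230],[180,0,-173.45]);rel(p,r,[*q,65],[180,0,-173.45])
```

```text
[688.49372361  84.81645594 229.89778662] [ 1.79974308e+02 -3.16455392e-02 -1.73541838e+02]
[451.35393597  57.6243377 ]
row [238.7  -0.3   0. ] [ 0.    -0.001 -0.002]
row [238.6  -0.4 165. ] [ 0.    -0.001 -0.002]
```

Request:
{"fn": "servo_tool", "kwargs": {"plan": [[[30,0,0,0,0,0,0],[75,0,0,0,0,-0.002,0],[125,-0.2,10,0,0,-0.002,0],[175,-0.3,30,0,0,-0.002,0],[215,-0.3,70,0,0,-0.002,0],[233,-0.3,110,0,0,-0.002,0],[238.6,-0.3,140,0,0,-0.002,0],[238.6,-0.4,155,0,0,-0.002,0],[238.6,-0.4,160,0,0,-0.002,0],[238.6,-0.4,160,0,0,-0.002,0],[238.6,-0.4,160,0,0,-0.002,0],[238.6,-0.4,160,0,0,-0.002,0]]]}}

```text
time_s: 5.6
ee_pos: [453.7, 57.0, 70.9]
ee_rot: [180.0, 0.2, -173.5]
force: [-0.5, -0.1, -5.2]
gripper_width: 9.7
```

Run:
```python
from h import *
s=state();print(s['time_s'],s['ee_pos'],s['ee_rot'],s['force'],s['torque'],s['gripper_width'])
q=[451.35,57.62,65]
rel(s['ee_pos'],s['ee_rot'],q,[180,0,-173.45])
for n in('side','top'):
    f=grab_frame(n);pickle.dump(f,open(n+'4.pkl','wb'))
    c=cv2.cvtColor(f['color'],cv2.COLOR_RGB2BGR)
    c=c[140:260,190:350] if n=='side' else c[140:260,200:360]
    cv2.imwrite('pics/%s4.png'%n,cv2.resize(c,None,fx=5,fy=5,interpolation=cv2.INTER_CUBIC))
```

```text
5.6 [453.70895971  56.95901587  70.8731668 ] [ 1.79998855e+02  1.73055240e-01 -1.73498651e+02] [-0.50925785 -0.12983848 -5.21179689] [0.11032213 0.03959565 0.03096359] 9.658796520849563
row [2.3 0.9 5.9] [ 0.     0.003 -0.001]
```

View pics/side4.png

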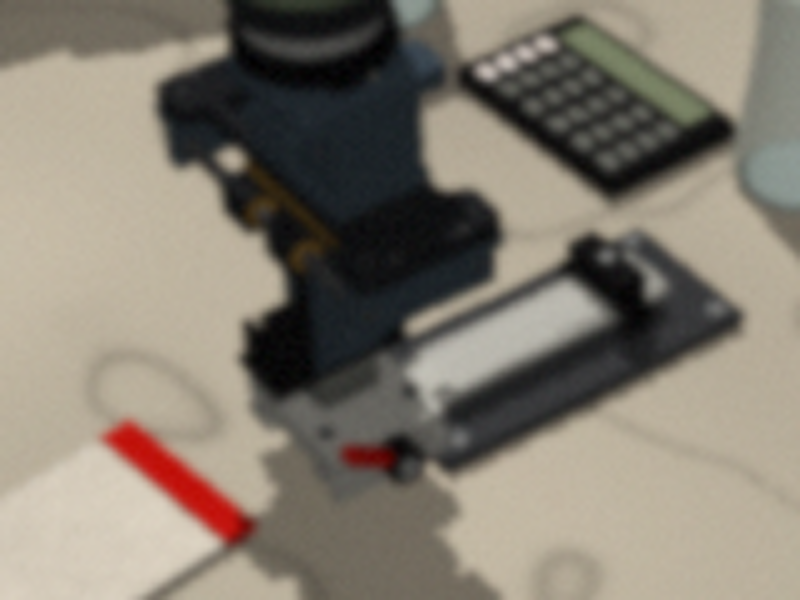

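View pics/top4.png

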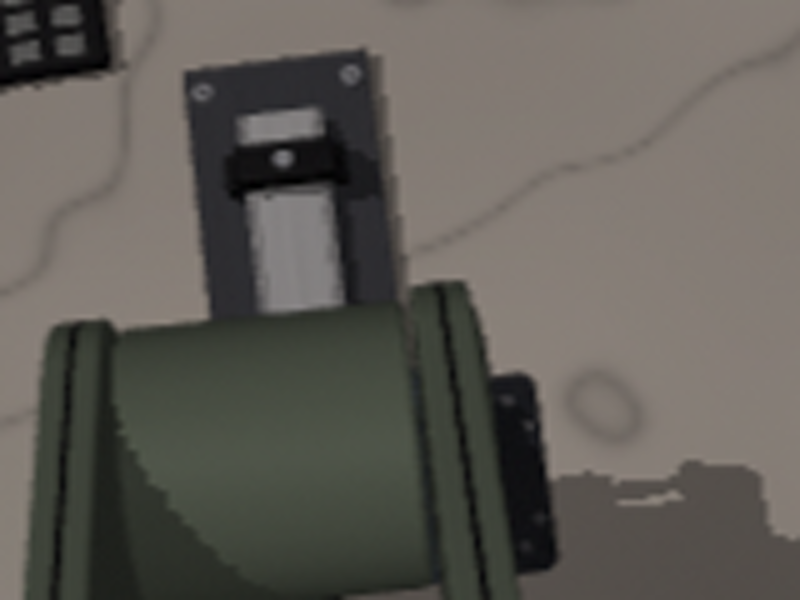

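Request:
{"fn": "servo_tool", "kwargs": {"plan": [[[0,0.9,3,0,0.003,0,0],[0,0.9,5.9,0,0.003,0,0],[0,0.9,5.9,0,0.003,0,0],[0,0.9,5.9,0,0.003,0,0],[0,0.9,5.9,0,0.003,0,0]]]}}

```text
time_s: 6.2
ee_pos: [452.4, 57.6, 63.7]
ee_rot: [180.0, -0.2, -173.5]
force: [0.4, -0.8, -5.3]
gripper_width: 9.5
```

Run:
```python
from h import *
s=state();print(s['time_s'],s['ee_pos'],s['ee_rot'],s['force'],s['torque'],s['gripper_width'])
rel(s['ee_pos'],s['ee_rot'],[451.35,57.62,65],[180,0,-173.45])
```

```text
6.2 [452.4010943   57.59099557  63.69900863] [ 1.79996792e+02 -1.73699279e-01 -1.73511380e+02] [ 0.41952354 -0.797419   -5.32425847] [0.08013075 0.04307755 0.03043203] 9.547880569238481
row [ 1.   0.1 -1.3] [ 0.    -0.003 -0.001]
```

Request:
{"fn": "servo_tool", "kwargs": {"plan": [[[0,0.1,-1.2,0,-0.002,0,0],[0,0.1,-1.2,0,-0.002,0,0],[0,0.1,-1.2,0,-0.002,0,0],[0,0.1,-1.2,0,-0.002,0,0]]]}}

```text
time_s: 6.6
ee_pos: [452.4, 57.7, 65.0]
ee_rot: [180.0, -0.0, -173.5]
force: [-0.2, -0.4, -4.7]
gripper_width: 9.8
```

Request:
{"fn": "servo_tool", "kwargs": {"plan": [[[0,0,0,0,0,0,0],[0,0,0,0,0,0,0]]]}}

```text
time_s: 6.8
ee_pos: [452.4, 57.7, 64.9]
ee_rot: [180.0, -0.1, -173.5]
force: [0.7, -0.5, -5.4]
gripper_width: 9.6
```

Request:
{"fn": "servo_tool", "kwargs": {"plan": [[[-4,0,0,0,0,0,0],[-8,0,0,0,0,0,0],[-12,0,0,0,0,0,0],[-16,0,0,0,0,0,0],[-20,0,0,0,0,0,0],[-24,0,0,0,0,0,0],[-24,0,0,0,0,0,0]]]}}

```text
time_s: 7.5
ee_pos: [477.1, 60.5, 65.0]
ee_rot: [180.0, -0.0, -173.5]
force: [-0.6, 1.0, -5.4]
gripper_width: 9.7
```

Run:
```python
from h import *
s=state();print(s['time_s'],s['ee_pos'],s['ee_rot'],s['force'],s['torque'],s['gripper_width'])
f=grab_frame('side');c=cv2.cvtColor(f['color'],cv2.COLOR_RGB2BGR)[150:250,220:350]
cv2.imwrite('pics/side5.png',cv2.resize(c,None,fx=6,fy=6,interpolation=cv2.INTER_CUBIC))
```

```text
7.5 [477.10257764  60.52038518  64.97306083] [ 1.79996122e+02 -8.81043118e-04 -1.73513145e+02] [-0.6352111   0.96177428 -5.43415493] [ 0.07438628  0.03129318 -0.01627757] 9.743422829465677
```

View pics/side5.png

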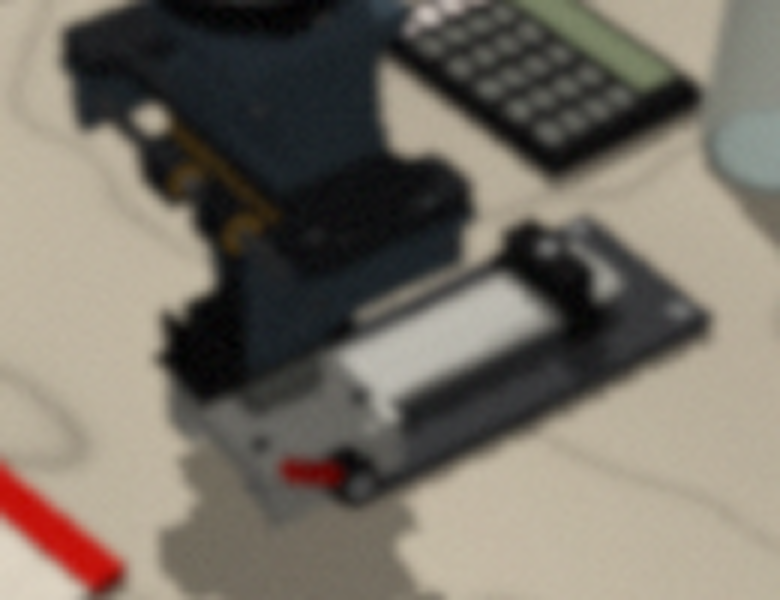

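The carriage front is over the tapered end and the rail tip sits inside the slot, with negligible force. Continuing.

Request:
{"fn": "servo_tool", "kwargs": {"plan": [[[-4,0,0,0,0,0,0],[-8,0,0,0,0,0,0],[-12,0,0,0,0,0,0],[-16,0,0,0,0,0,0],[-20,0,0,0,0,0,0],[-24,0,0,0,0,0,0]]]}}

```text
time_s: 8.15
ee_pos: [500.4, 63.2, 64.9]
ee_rot: [180.0, -0.1, -173.5]
force: [-0.4, 0.2, -6.0]
gripper_width: 10.0
```

Run:
```python
from h import *
s=state();print(s['time_s'],s['ee_pos'],s['ee_rot'],s['force'],s['torque'],s['gripper_width'])
```

```text
8.15 [500.44409756  63.15117065  64.88537395] [ 1.79995349e+02 -5.38906021e-02 -1.73514223e+02] [-0.4068604   0.18778334 -5.96858332] [ 0.07161071 -0.01569983 -0.01862528] 10.039802852359484
```

Request:
{"fn": "servo_tool", "kwargs": {"plan": [[[-5,0,0,0,0,0,0],[-11,0,0,0,0,0,0],[-17,0,0,0,0,0,0],[-23,0,0,0,0,0,0],[-29,0,0,0,0,0,0],[-35,0,0,0,0,0,0],[-41,0,0,0,0,0,0],[-47,0,0,0,0,0,0],[-53,0.1,0,0,0,0,0],[-58,0.1,0,0,0,0,0],[-62,0.1,0,0,0,0,0],[-62,0.1,0,0,0,0,0],[-62,0.1,0,0,0,0,0]]]}}

```text
time_s: 9.45
ee_pos: [561.4, 70.2, 64.7]
ee_rot: [180.0, -0.1, -173.5]
force: [-0.3, 0.3, -5.5]
gripper_width: 9.6
```

Run:
```python
from h import *
s=state();print(s['time_s'],s['ee_pos'],s['ee_rot'],s['force'],s['torque'],s['gripper_width'])
```

```text
9.45 [561.36944994  70.22230818  64.71208992] [ 1.79994468e+02 -9.53589748e-02 -1.73512157e+02] [-0.32844414  0.2889079  -5.46395497] [ 0.068552   -0.00705575  0.00863981] 9.647387619128006
```

Request:
{"fn": "servo_tool", "kwargs": {"plan": [[[-2,0,0,0,0,0,0],[-4,0,0,0,0,0,0],[-6,0,0,0,0,0,0],[-8,0,0,0,0,0,0],[-9,0,0,0,0,0,0],[-9,0,0,0,0,0,0]]]}}

```text
time_s: 10.05
ee_pos: [570.8, 71.3, 64.8]
ee_rot: [180.0, -0.0, -173.5]
force: [-1.0, 0.7, -4.8]
gripper_width: 9.9
```

Request:
{"fn": "servo_tool", "kwargs": {"plan": [[[-0.6,0,0,0,0,0,0],[-1.2,0,0,0,0,0,0],[-1.2,0,0,0,0,0,0]]]}}

```text
time_s: 10.35
ee_pos: [571.9, 71.4, 64.8]
ee_rot: [180.0, -0.0, -173.5]
force: [0.5, 0.6, -5.5]
gripper_width: 9.8
```

Request:
{"fn": "servo_tool", "kwargs": {"plan": [[[-0.6,0,0,0,0,0,0],[-1.2,0,0,0,0,0,0],[-1.2,0,0,0,0,0,0]]]}}

```text
time_s: 10.65
ee_pos: [573.1, 71.5, 64.8]
ee_rot: [180.0, -0.0, -173.5]
force: [0.3, -0.0, -5.3]
gripper_width: 9.8
```

Request:
{"fn": "servo_tool", "kwargs": {"plan": [[[-0.5,0,0.3,0,0,0,0],[-0.8,0,0.5,0,0,0,0],[-0.8,0,0.5,0,0,0,0]]]}}

```text
time_s: 10.95
ee_pos: [573.8, 71.6, 64.4]
ee_rot: [180.0, -0.1, -173.5]
force: [-0.2, -0.7, -4.5]
gripper_width: 9.7
```

Request:
{"fn": "servo_tool", "kwargs": {"plan": [[[-0.4,0,0,0,0,0,0],[-0.8,0,0,0,0,0,0],[-0.8,0,0,0,0,0,0]]]}}

```text
time_s: 11.25
ee_pos: [574.7, 71.7, 64.4]
ee_rot: [180.0, -0.0, -173.5]
force: [-0.0, -0.0, -3.3]
gripper_width: 10.1
```

Request:
{"fn": "servo_tool", "kwargs": {"plan": [[[-0.5,0,0,0,0,0,0],[-0.8,0,0,0,0,0,0],[-0.8,0,0,0,0,0,0]]]}}

```text
time_s: 11.55
ee_pos: [575.5, 71.8, 64.4]
ee_rot: [180.0, -0.0, -173.5]
force: [-0.2, 0.1, -2.2]
gripper_width: 9.7
```

Request:
{"fn": "servo_tool", "kwargs": {"plan": [[[-0.5,0,0,0,0,0,0],[-0.8,0,0,0,0,0,0],[-0.8,0,0,0,0,0,0]]]}}

```text
time_s: 11.85
ee_pos: [576.2, 71.9, 64.4]
ee_rot: [180.0, -0.0, -173.5]
force: [0.5, -0.3, -3.0]
gripper_width: 9.9
```

Request:
{"fn": "servo_tool", "kwargs": {"plan": [[[-0.5,0,0,0,0,0,0],[-0.8,0,0,0,0,0,0],[-0.8,0,0,0,0,0,0]]]}}

```text
time_s: 12.15
ee_pos: [576.7, 71.9, 64.4]
ee_rot: [180.0, -0.1, -173.5]
force: [-1.5, 0.2, -1.3]
gripper_width: 9.9
```

Request:
{"fn": "servo_tool", "kwargs": {"plan": [[[-0.5,0,0,0,0,0,0],[-0.8,0,0,0,0,0,0],[-0.8,0,0,0,0,0,0]]]}}

```text
time_s: 12.45
ee_pos: [576.8, 72.0, 64.3]
ee_rot: [180.0, -0.2, -173.5]
force: [-4.5, 0.4, 1.5]
gripper_width: 9.8
```

Request:
{"fn": "servo_tool", "kwargs": {"plan": [[[-0.6,0,0,0,0,0,0],[-0.6,0,0,0,0,0,0],[-0.6,0,0,0,0,0,0]]]}}

```text
time_s: 12.75
ee_pos: [576.8, 72.0, 64.3]
ee_rot: [180.0, -0.2, -173.5]
force: [-6.9, -0.3, 2.5]
gripper_width: 10.0
```

Run:
```python
from h import *
s=state();print(s['time_s'],s['ee_pos'],s['ee_rot'],s['force'],s['torque'],s['gripper_width'])
```

```text
12.75 [576.84409829  71.95304243  64.29969275] [ 179.99805666   -0.23747673 -173.50701397] [-6.91915544 -0.33038596  2.50219371] [-0.10360031  1.36850053  0.08723019] 9.973545288474753
```

Request:
{"fn": "servo_tool", "kwargs": {"plan": [[[-0.2,0,0,0,0,0,0.2],[-0.2,0,0,0,0,0,0.4],[-0.2,0,0,0,0,0,0.4],[-0.2,0,0,0,0,0,0.4],[0,0,-3,0,0,0,0.4],[0,0,-15,0,0,0,0.4],[0,0,-40,0,0,0,0.4],[0,0,-80,0,0,0,0.4],[0,0,-110,0,0,0,0.4],[0,0,-110,0,0,0,0.4],[0,0,-110,0,0,0,0.4]]]}}

```text
time_s: 13.85
ee_pos: [578.8, 72.1, 175.7]
ee_rot: [180.0, 0.1, -173.5]
force: [0.2, 0.7, -0.8]
gripper_width: 36.4
```

Run:
```python
from h import *
s=state();print(s['time_s'],s['ee_pos'],s['ee_rot'],s['force'],s['torque'],s['gripper_width'])
f=grab_frame('wrist');save('w6',f);pickle.dump((s,f),open('w6.pkl','wb'))
f=grab_frame('side');pickle.dump(f,open('side6.pkl','wb'));c=cv2.cvtColor(f['color'],cv2.COLOR_RGB2BGR)[140:240,230:360]
cv2.imwrite('pics/side6.png',cv2.resize(c,None,fx=6,fy=6,interpolation=cv2.INTER_CUBIC))
```

```text
13.85 [578.81284704  72.14519442 175.70539333] [ 1.79998159e+02  9.25204149e-02 -1.73515545e+02] [ 0.18494844  0.68849139 -0.8201451 ] [ 0.01809938 -0.00268214 -0.03121266] 36.44943376280309
```

View pics/w6.png

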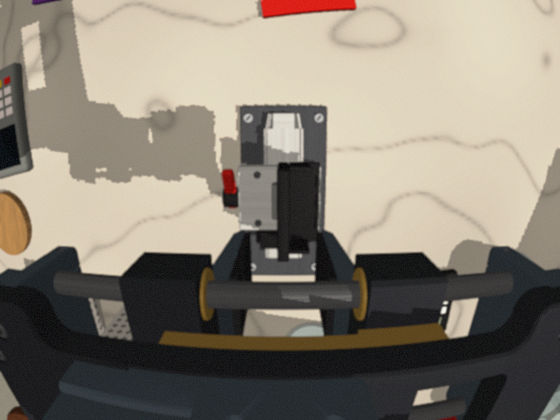

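View pics/side6.png

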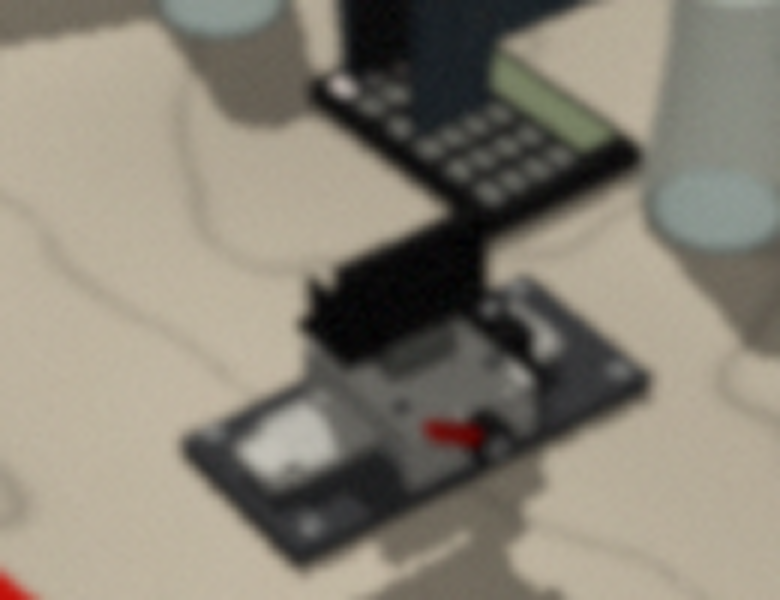

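The carriage sits against the stop with the wing still leaning back, so the clamp is open. Next I work out the poses for pushing the wing with closed fingers.

Run:
```python
from h import *
s=state();p,r=s['ee_pos'],s['ee_rot']
a=np.radians(6.5);u=np.array([np.cos(a),np.sin(a)]);n=np.array([-u[1],u[0]])
F=np.array([575.85,71.84])
q=F-58*u-60*n;print(q)
rel(p,r,[*q,175],[180,0,-173.5]);rel(p,r,[*q,42],[180,0,-173.5])
# check foot/knob from wrist picture
s,f=pickle.load(open('w6.pkl','rb'));T,W=wpts(f,s)
c=f['color'].astype(int);red=(c[...,0]>120)&(c[...,1]<70);red[:150]=0;red[:,:200]=0;red[:,300:]=0;red[240:]=0
P=W[red];Q=np.stack([(P[:,:2]-F)@u,(P[:,:2]-F)@n,P[:,2]],1);print(len(P),Q.min(0),Q.max(0),np.median(Q,0))
i=np.argsort(Q[:,0]);print(Q[i[::12]].round(1))
```

```text
[525.0150252    5.65990226]
row [ 59.8 -60.   -1.3] [ 0.    -0.003 -0.   ]
row [ 59.5 -60.  131.7] [ 0.    -0.003 -0.   ]
189 [nan nan nan] [nan nan nan] [nan nan nan]
[[-30.3 -51.8  51.7]
 [-29.1 -53.9  50.3]
 [-28.3 -54.8  50.9]
 [-26.8 -55.5  52.8]
 [-25.7 -55.7  51.8]
 [-24.5 -50.2  50.7]
 [-22.5 -50.4  50.1]
 [-20.5 -52.5  49.6]
 [-19.1 -55.9  46.8]
 [-18.  -57.1  45.7]
 [-16.1 -53.2  46.1]
 [-14.7 -47.7  44.5]
 [-13.5 -47.   43.3]
 [-11.7 -54.7  43.8]
 [ -9.9 -47.6  39.9]
 [ -8.1 -53.5  40.6]]
```

Request:
{"fn": "servo_tool", "kwargs": {"plan": [[[20,-20,0,0,-0.002,0,0],[50,-50,0,0,-0.002,0,0],[59.5,-60,0,0,-0.002,0,0],[59.5,-60,30,0,-0.002,0,0],[59.5,-60,70,0,-0.002,0,0],[59.5,-60,105,0,-0.002,0,0],[59.5,-60,125,0,-0.002,0,0],[59.5,-60,131,0,-0.002,0,0],[59.5,-60,131,0,-0.002,0,0],[59.5,-60,131,0,-0.002,0,0],[59.5,-60,131,0,-0.002,0,0]]], "squeeze": 20}}

```text
time_s: 15.05
ee_pos: [527.0, 5.8, 44.6]
ee_rot: [-180.0, 0.2, -173.5]
force: [-0.3, -0.1, 0.0]
gripper_width: 0.8
```

```bash
cat >> h.py <<'E'
def kf(s):
    """TCP in carriage-foot axes, force in same axes (about zero offset)"""
    a=np.radians(6.5);u=np.array([np.cos(a),np.sin(a)]);n=np.array([-u[1],u[0]]);F=np.array([575.85,71.84])
    d=s['ee_pos'][:2]-F;g=s['force']
    return np.round([d@u,d@n,s['ee_pos'][2],g[:2]@u,g[:2]@n,g[2]],2)
E
python3 - <<'E'
from h import *
s=state();print(s['time_s'],s['ee_rot'],s['torque'],s['gripper_width'],kf(s))
f=grab_frame('side');c=cv2.cvtColor(f['color'],cv2.COLOR_RGB2BGR)[140:240,220:350]
cv2.imwrite('pics/side7.png',cv2.resize(c,None,fx=6,fy=6,interpolation=cv2.INTER_CUBIC))
E
```

```text
15.05 [-179.98786894    0.21234128 -173.51487957] [ 0.07351067  0.01575719 -0.02927585] 0.7572920483754915 [-55.97 -60.06  44.61  -0.3   -0.11   0.  ]
```

View pics/side7.png

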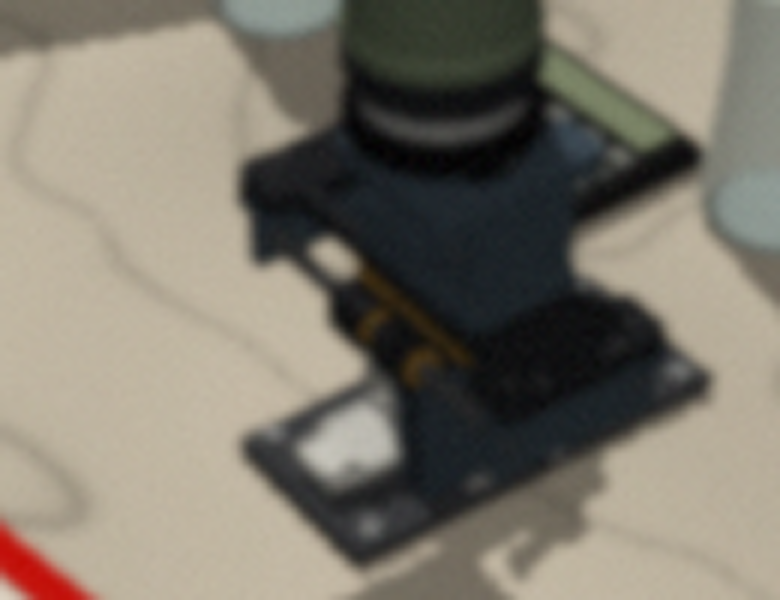

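Request:
{"fn": "servo_tool", "kwargs": {"plan": [[[0,0,0,0,0,0,0],[-2,0,0,0,0,0,0],[-4,0,0,0,0,0,0],[-5,0,0,0,0,0,0],[-5,0,0,0,0,0,0]]]}}

```text
time_s: 15.6
ee_pos: [531.2, 6.4, 43.4]
ee_rot: [180.0, 0.1, -173.5]
force: [-0.5, -0.1, -0.8]
gripper_width: 0.1
```

Run:
```python
from h import *
s=state();print(s['time_s'],s['ee_rot'],s['torque'],kf(s))
```

```text
15.6 [ 1.79998779e+02  7.21269207e-02 -1.73508547e+02] [ 0.02855212  0.0271555  -0.02892749] [-51.77 -60.    43.41  -0.55   0.    -0.83]
```

Request:
{"fn": "servo_tool", "kwargs": {"plan": [[[-1.5,0,0,0,0,0,0],[-3,0,0,0,0,0,0],[-4,0,0,0,0,0,0],[-4,0,0,0,0,0,0]]]}}

```text
time_s: 16.0
ee_pos: [534.2, 6.7, 43.1]
ee_rot: [180.0, -0.0, -173.5]
force: [-1.6, -1.8, -0.1]
gripper_width: 0.3
```

Request:
{"fn": "servo_tool", "kwargs": {"plan": [[[-1,0,0,0,0,0,0],[-2,0,0,0,0,0,0],[-2,0,0,0,0,0,0]]]}}

```text
time_s: 16.3
ee_pos: [534.9, 6.5, 42.9]
ee_rot: [-180.0, -0.2, -173.5]
force: [-5.3, -3.5, 1.3]
gripper_width: 0.7
```

Run:
```python
from h import *
s=state();print(s['time_s'],s['ee_rot'],s['torque'],kf(s))
```

```text
16.3 [-179.98221373   -0.20695017 -173.48657083] [-0.41981603  0.98086586 -0.02295864] [-48.08 -60.27  42.86  -5.64  -2.9    1.34]
```

Wing contact came where predicted (finger face at −32 mm), but there is a sideways force because the fingers are off-centre on the wing. I'll back off and centre on it, staying above the carriage top.

Request:
{"fn": "servo_tool", "kwargs": {"plan": [[[3,0,0,0,0,0,0],[4,0,-1.5,0,0,0,0],[4,4,-2,0,0,0,0],[4,7,-2,0,0,0,0],[4,7,-2,0,0,0,0],[2,7,-2,0,0,0,0],[1,7,-2,0,0,0,0],[1,7,-2,0,0,0,0]]]}}

```text
time_s: 17.1
ee_pos: [534.1, 13.7, 45.0]
ee_rot: [180.0, -0.1, -173.5]
force: [-3.2, -0.9, 0.3]
gripper_width: 0.8
```

Run:
```python
from h import *
s=state();print(s['time_s'],s['ee_rot'],s['torque'],kf(s))
```

```text
17.1 [ 1.79995333e+02 -8.59349903e-02 -1.73508790e+02] [-0.14649989  0.55297652  0.03708346] [-48.05 -53.04  45.05  -3.29  -0.57   0.3 ]
```

Request:
{"fn": "servo_tool", "kwargs": {"plan": [[[-1,0,0,0,0,0,0],[-1.5,0,0,0,0,0,0],[-2,0,0,0,0,0,0]]]}}

```text
time_s: 17.4
ee_pos: [534.6, 13.7, 44.8]
ee_rot: [180.0, -0.3, -173.5]
force: [-8.0, -2.2, 2.0]
gripper_width: 0.6
```

Run:
```python
from h import *
s=state();print(s['time_s'],s['ee_rot'],s['torque'],kf(s),s['gripper_width'])
```

```text
17.4 [ 179.99629482   -0.2653944  -173.50501314] [-0.3876299   1.25367601 -0.0342068 ] [-47.57 -53.12  44.82  -8.2   -1.3    2.01] 0.5780753664488294
```

The wing is still at rest: a flat horizontal push has a poor lever arm while it leans back. I'll tilt the fingers 30° so the push is square to the wing.

```bash
cat >> h.py <<'E'
a_=np.radians(6.5);U=np.array([np.cos(a_),np.sin(a_),0]);N=np.array([-U[1],U[0],0]);ZZ=np.array([0,0,1.])
F0=np.array([575.85,71.84,0])
def world(x,y,z): return F0+x*U+y*N+z*ZZ
def rot(t): # tilt t rad, top towards -x
    return R.from_rotvec(-t*N)*R.from_euler('xyz',[180,0,-173.5],degrees=True)
def tcp_for(th,t,e=6,rb=30,gap=0):
    ph=1.0-th; d=np.array([-np.sin(ph),np.cos(ph)]);nb=np.array([-np.cos(ph),-np.sin(ph)])
    tz=np.array([np.sin(t),-np.cos(t)]);fn=np.array([np.cos(t),np.sin(t)])
    ax=np.array([0,31.])
    if ph>t: C=ax+36*d+4*nb; P=C+e*tz-(16+gap)*fn
    else: C=ax+rb*d+4*nb; P=C-(16+gap)*fn
    return P,C-ax
def row(cp,cr,x,y,z,t):
    B=rot(t);w=(cr.inv()*B).as_rotvec();d=cr.inv().apply(world(x,y,z)-cp)
    return [*np.round(d,1),*np.round(w,3)]
E
python3 - <<'E'
from h import *
s=state();cp,cr=s['ee_pos'],R.from_euler('xyz',s['ee_rot'],degrees=True)
print(kf(s))
for x,y,z,t in [(-52,-54,45,0),(-60,-54,45,0),(-64,-54,42,10),(-60,-54,38,20),(-56,-54,34,30),(-51,-54,32,30)]:
    print(row(cp,cr,x,y,z,np.radians(t)))
print(tcp_for(0,np.radians(30)),tcp_for(0,np.radians(30),gap=5))
E
```

```text
[-47.57 -53.12  44.82  -8.2   -1.3    2.01]
[np.float64(4.4), np.float64(-0.9), np.float64(-0.2), np.float64(0.0), np.float64(-0.005), np.float64(-0.0)]
[np.float64(12.4), np.float64(-0.9), np.float64(-0.1), np.float64(0.0), np.float64(-0.005), np.float64(-0.0)]
[np.float64(16.4), np.float64(-0.9), np.float64(2.9), np.float64(0.0), np.float64(-0.179), np.float64(-0.0)]
[np.float64(12.4), np.float64(-0.9), np.float64(6.9), np.float64(0.0), np.float64(-0.354), np.float64(-0.0)]
[np.float64(8.4), np.float64(-0.9), np.float64(10.9), np.float64(0.0), np.float64(-0.528), np.float64(-0.0)]
[np.float64(3.4), np.float64(-0.9), np.float64(12.8), np.float64(0.0), np.float64(-0.528), np.float64(-0.0)]
(array([-43.31057114,  33.88884665]), array([-32.45416468,  16.08499907])) (array([-47.64069816,  31.38884665]), array([-32.45416468,  16.08499907]))
```

Request:
{"fn": "servo_tool", "kwargs": {"plan": [[[4,0,0,0,0,0,0],[13,-0.9,0,0,-0.03,0,0],[18,-0.9,2.9,0,-0.14,0,0],[16,-0.9,6,0,-0.28,0,0],[14,-0.9,9,0,-0.42,0,0],[11,-0.9,11,0,-0.528,0,0],[7,-0.9,12,0,-0.528,0,0],[7,-0.9,12,0,-0.528,0,0],[7,-0.9,12,0,-0.528,0,0],[7,-0.9,12,0,-0.528,0,0]]]}}

```text
time_s: 18.4
ee_pos: [534.7, 16.6, 46.0]
ee_rot: [-179.3, 29.2, -173.4]
force: [0.0, 0.6, -0.1]
gripper_width: 0.9
```

Run:
```python
from h import *
s=state();cp,cr=s['ee_pos'],R.from_euler('xyz',s['ee_rot'],degrees=True)
print(s['time_s'],kf(s),np.degrees((rot(0).inv()*cr).as_rotvec()))
P,_=tcp_for(0,np.radians(30))
for gap in(5,2,0,-2): P,_=tcp_for(0,np.radians(30),gap=gap);print(gap,P,row(cp,cr,P[0],-54,P[1],np.radians(30)))
f=grab_frame('side');c=cv2.cvtColor(f['color'],cv2.COLOR_RGB2BGR)[140:240,210:340]
cv2.imwrite('pics/side8.png',cv2.resize(c,None,fx=6,fy=6,interpolation=cv2.INTER_CUBIC))
```

```text
18.4 [-47.13 -50.25  45.96   0.1    0.62  -0.06] [  0.6893161  -29.24747503   0.07550493]
5 [-47.64069816  31.38884665] [np.float64(7.6), np.float64(-3.6), np.float64(12.5), np.float64(-0.012), np.float64(-0.013), np.float64(0.002)]
2 [-45.04262194  32.88884665] [np.float64(4.6), np.float64(-3.6), np.float64(12.5), np.float64(-0.012), np.float64(-0.013), np.float64(0.002)]
0 [-43.31057114  33.88884665] [np.float64(2.6), np.float64(-3.6), np.float64(12.4), np.float64(-0.012), np.float64(-0.013), np.float64(0.002)]
-2 [-41.57852033  34.88884665] [np.float64(0.6), np.float64(-3.6), np.float64(12.4), np.float64(-0.012), np.float64(-0.013), np.float64(0.002)]
```

View pics/side8.png

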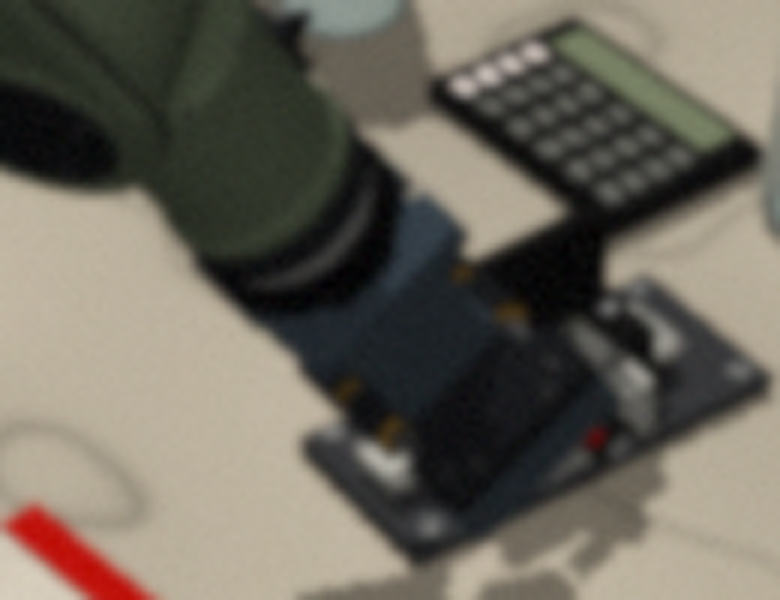

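The arm hasn't reached the lower pose yet and the fingertip is just above the wing tip, so I'll back off before going down.

Request:
{"fn": "servo_tool", "kwargs": {"plan": [[[6,0,0,0,0,0,0],[12,-2,0,0,0,0,0],[12,-3.5,0,-0.012,-0.013,0,0],[12,-3.5,0,-0.012,-0.013,0,0],[12,-3.5,0,-0.012,-0.013,0,0]]]}}

```text
time_s: 18.95
ee_pos: [526.6, 15.2, 48.9]
ee_rot: [-179.6, 29.1, -173.6]
force: [-0.7, 1.1, -0.7]
gripper_width: 0.8
```

Run:
```python
from h import *
s=state();cp,cr=s['ee_pos'],R.from_euler('xyz',s['ee_rot'],degrees=True)
print(s['time_s'],s['qpos'],kf(s),np.degrees((rot(0).inv()*cr).as_rotvec()))
for gap in(5,2,0,-2): P,_=tcp_for(0,np.radians(30),gap=gap);print(gap,P,row(cp,cr,P[0],-54,P[1],np.radians(30)))
```

```text
18.95 [  -1.92210284   16.08288264  131.86835507   49.36190164    4.81284641
 -146.50847755] [-55.33 -50.69  48.88  -0.52   1.18  -0.68] [  0.40015148 -29.11707059   0.22913543]
5 [-47.64069816  31.38884665] [np.float64(1.8), np.float64(-3.2), np.float64(19.1), np.float64(-0.008), np.float64(-0.015), np.float64(-0.002)]
2 [-45.04262194  32.88884665] [np.float64(-1.2), np.float64(-3.2), np.float64(19.0), np.float64(-0.008), np.float64(-0.015), np.float64(-0.002)]
0 [-43.31057114  33.88884665] [np.float64(-3.2), np.float64(-3.2), np.float64(19.0), np.float64(-0.008), np.float64(-0.015), np.float64(-0.002)]
-2 [-41.57852033  34.88884665] [np.float64(-5.2), np.float64(-3.2), np.float64(18.9), np.float64(-0.008), np.float64(-0.015), np.float64(-0.002)]
```

Run:
```python
from h import *
s=state();cp,cr=s['ee_pos'],R.from_euler('xyz',s['ee_rot'],degrees=True)
print(row(cp,cr,-60,-58,50,np.radians(15)))
```

```text
[np.float64(3.5), np.float64(-7.3), np.float64(-3.2), np.float64(-0.007), np.float64(0.246), np.float64(-0.003)]
```

Request:
{"fn": "servo_tool", "kwargs": {"plan": [[[3.5,-4,-3,0,0.1,0,0],[3.5,-7.3,-3,0,0.2,0,0],[3.5,-7.3,-3.2,-0.007,0.246,-0.003,0],[3.5,-7.3,-3.2,-0.007,0.246,-0.003,0],[3.5,-7.3,-3.2,-0.007,0.246,-0.003,0]]]}}

```text
time_s: 19.45
ee_pos: [525.3, 7.4, 50.8]
ee_rot: [-179.9, 15.2, -173.4]
force: [-0.1, -0.9, -0.6]
gripper_width: 0.6
```

Run:
```python
from h import *
s=state();cp,cr=s['ee_pos'],R.from_euler('xyz',s['ee_rot'],degrees=True)
print(s['time_s'],s['qpos'],kf(s),np.degrees((rot(0).inv()*cr).as_rotvec()))
for gap in(6,2,0,-2): P,_=tcp_for(0,np.radians(15),e=12,gap=gap);print(gap,P,row(cp,cr,P[0],-59,P[1],np.radians(15)))
```

```text
19.45 [  -1.79750457   17.76138558  120.78124847    4.73402486   26.48283548
 -102.30538224] [-57.49 -58.33  50.76  -0.18  -0.91  -0.58] [  0.06634594 -15.19611496  -0.04709563]
6 [-50.59870431  29.79987016] [np.float64(-1.2), np.float64(-0.7), np.float64(22.0), np.float64(-0.001), np.float64(0.003), np.float64(0.001)]
2 [-46.73500101  30.83514634] [np.float64(-5.2), np.float64(-0.7), np.float64(22.1), np.float64(-0.001), np.float64(0.003), np.float64(0.001)]
0 [-44.80314936  31.35278443] [np.float64(-7.2), np.float64(-0.7), np.float64(22.1), np.float64(-0.001), np.float64(0.003), np.float64(0.001)]
-2 [-42.8712977   31.87042253] [np.float64(-9.2), np.float64(-0.7), np.float64(22.1), np.float64(-0.001), np.float64(0.003), np.float64(0.001)]
```

Request:
{"fn": "servo_tool", "kwargs": {"plan": [[[-1.2,-0.7,8,0,0,0,0],[-1.2,-0.7,16,0,0,0,0],[-1.2,-0.7,22,0,0,0,0],[-1.2,-0.7,22,0,0,0,0],[-3.2,-0.7,22,0,0,0,0],[-4.2,-0.7,22,0,0,0,0],[-4.2,-0.7,22,0,0,0,0]]]}}

```text
time_s: 20.15
ee_pos: [532.7, 8.1, 29.9]
ee_rot: [-180.0, 15.0, -173.5]
force: [0.3, 0.8, 0.1]
gripper_width: 0.8
```

Run:
```python
from h import *
s=state();cp,cr=s['ee_pos'],R.from_euler('xyz',s['ee_rot'],degrees=True)
print(s['time_s'],s['qpos'],kf(s),np.degrees((rot(0).inv()*cr).as_rotvec()))
for th,e in((0,12),(0.1,10),(0.2,8),(.3,6),(.4,6)): P,_=tcp_for(th,np.radians(15),e=e,gap=-1);print(th,P,row(cp,cr,P[0],-59,P[1],np.radians(15)))
```

```text
20.15 [  -1.69919246   20.28836623  121.04716233    5.21810091   23.86296922
 -102.69366761] [-50.08 -58.49  29.87   0.37   0.74   0.11] [ 1.12803565e-02 -1.50346214e+01  4.13728417e-03]
0 [-43.83722353  31.61160348] [np.float64(-6.5), np.float64(-0.5), np.float64(-0.1), np.float64(-0.0), np.float64(0.001), np.float64(-0.0)]
0.1 [-42.58690556  36.70310728] [np.float64(-9.0), np.float64(-0.5), np.float64(-4.7), np.float64(-0.0), np.float64(0.001), np.float64(-0.0)]
0.2 [-41.02998114  41.60232489] [np.float64(-11.8), np.float64(-0.5), np.float64(-9.0), np.float64(-0.0), np.float64(0.001), np.float64(-0.0)]
0.3 [-39.18717861  46.27960736] [np.float64(-14.8), np.float64(-0.5), np.float64(-13.0), np.float64(-0.0), np.float64(0.001), np.float64(-0.0)]
0.4 [-36.56444463  48.77567161] [np.float64(-18.0), np.float64(-0.5), np.float64(-14.8), np.float64(-0.0), np.float64(0.001), np.float64(-0.0)]
```

Request:
{"fn": "servo_tool", "kwargs": {"plan": [[[-3,-0.5,0,0,0,0,0],[-5.5,-0.5,0,0,0,0,0],[-7,-0.5,-1.2,0,0,0,0],[-7.8,-0.5,-2.4,0,0,0,0],[-8.5,-0.5,-3.6,0,0,0,0],[-9,-0.5,-4.7,0,0,0,0],[-9.7,-0.5,-5.8,0,0,0,0],[-10.4,-0.5,-6.9,0,0,0,0]]]}}

```text
time_s: 20.95
ee_pos: [539.1, 8.6, 38.2]
ee_rot: [180.0, 14.8, -173.5]
force: [-4.9, 1.2, -5.0]
gripper_width: 0.4
```

Run:
```python
from h import *
s=state();cp,cr=s['ee_pos'],R.from_euler('xyz',s['ee_rot'],degrees=True)
print(s['time_s'],kf(s),s['torque'],np.degrees((rot(0).inv()*cr).as_rotvec()))
```

```text
20.95 [-43.63 -58.65  38.19  -4.69   1.73  -5.04] [0.16882602 1.03171189 0.12366011] [-2.70399050e-02 -1.48069835e+01  1.96212133e-03]
```

```bash
cat >> h.py <<'E'
from scipy.optimize import brentq
def est(s,pr=True):
    k=kf(s);cr=R.from_euler('xyz',s['ee_rot'],degrees=True)
    t=-(rot(0).inv()*cr).as_rotvec()[1]
    fn=np.array([np.cos(t),np.sin(t)]);tz=np.array([np.sin(t),-np.cos(t)]);P=np.array([k[0],k[2]])
    def gap(th):
        ph=1-th;d=np.array([-np.sin(ph),np.cos(ph)]);nb=np.array([-np.cos(ph),-np.sin(ph)])
        if ph>t: C=np.array([0,31.])+36*d+4*nb; return (C-P)@fn-16
        B=P+16*fn; return -((B-np.array([0,31.]))@nb-4) *1.0*-1*-1
    ths=np.linspace(-.1,2,400);g=np.array([gap(x) for x in ths])
    i=np.where(np.diff(np.sign(g)))[0]
    out=[]
    for j in i:
        th=ths[j];ph=1-th;d=np.array([-np.sin(ph),np.cos(ph)]);nb=np.array([-np.cos(ph),-np.sin(ph)])
        C=36*d+4*nb if ph>t else P+16*fn-np.array([0,31.])
        F=-np.array([k[3],k[5]])
        out.append((round(th,3),'arm',C.round(1),'torque',round((F[0]*C[1]-F[1]*C[0])/1000,3),'e',round(-((C+[0,31]-P)@tz),1)))
    if pr: print('t',s['time_s'],'tilt',round(np.degrees(t),1),k,*out)
E
python3 - <<'E'
from h import *
est(state())
E
```

```text
t 20.95 tilt 14.8 [-43.63 -58.65  38.19  -4.69   1.73  -5.04] (np.float64(0.111), 'arm', array([-30.5,  19.6]), 'torque', np.float64(0.245), 'e', np.float64(8.6)) (np.float64(0.737), 'arm', array([-13.2,  33.7]), 'torque', np.float64(0.225), 'e', np.float64(17.9))
```

```bash
cat >> h.py <<'E'
def plan(c,steps):
    """c: commanded (x,y,z,tilt) in foot frame; steps: list of (th,tiltdeg,e,rb,gap)"""
    cp=world(*c[:3]);cr=rot(c[3])
    for th,td,e,rb,gap in steps:
        P,_=tcp_for(th,np.radians(td),e,rb,gap)
        print(round(th,2),P.round(1),[float(v) for v in row(cp,cr,P[0],c[1],P[1],np.radians(td))])
E
python3 - <<'E'
from h import *
# commanded now
c0=np.array([-50.08,-58.49,29.87]);t=np.radians(15.03)
v=rot(t).apply([-10.4,-.5,-6.9]);P=c0+[v@U,v@N,v[2]];print(P)
plan((*P,np.radians(15.03)),[(th,15,8,30,-1) for th in(.17,.2,.23,.26,.29,.32)])
E
```

```text
[-41.82512306 -58.99        39.2309298 ]
0.17 [-41.7  40.7] [-0.5, 0.0, -1.4, -0.0, 0.001, 0.0]
0.2 [-41.   41.6] [-1.4, 0.0, -2.1, -0.0, 0.001, 0.0]
0.23 [-40.4  42.5] [-2.3, 0.0, -2.7, -0.0, 0.001, 0.0]
0.26 [-39.6  43.3] [-3.2, 0.0, -3.3, -0.0, 0.001, 0.0]
0.29 [-38.9  44.1] [-4.1, 0.0, -3.9, -0.0, 0.001, 0.0]
0.32 [-38.2  44.9] [-5.0, 0.0, -4.5, -0.0, 0.001, 0.0]
```

Request:
{"fn": "servo_tool", "kwargs": {"plan": [[[-0.7,0,-1.0,0,0,0,0],[-1.6,0,-1.5,0,0,0,0],[-2.5,0,-2.0,0,0,0,0],[-3.4,0,-2.5,0,0,0,0],[-4.2,0,-3.0,0,0,0,0]]]}}

```text
time_s: 21.45
ee_pos: [543.1, 9.0, 42.7]
ee_rot: [180.0, 14.9, -173.5]
force: [-4.4, 2.3, -2.0]
gripper_width: 0.4
```

Run:
```python
from h import *
s=state();est(s);print(s['torque'])
```

```text
t 21.45 tilt 14.9 [-39.65 -58.78  42.69  -4.15   2.78  -2.04] (np.float64(0.284), 'arm', array([-26.6,  24.5]), 'torque', np.float64(0.156), 'e', np.float64(9.1)) (np.float64(0.737), 'arm', array([-13.2,  33.7]), 'torque', np.float64(0.167), 'e', np.float64(14.5))
[0.29969054 1.25504473 0.17002455]
```

Request:
{"fn": "servo_tool", "kwargs": {"plan": [[[-0.9,0,-0.5,0,0,0,0],[-1.8,0,-1.0,0,0,0,0]]]}}

```text
time_s: 21.65
ee_pos: [544.5, 9.1, 44.1]
ee_rot: [180.0, 14.9, -173.5]
force: [-5.9, 1.7, -1.8]
gripper_width: 0.2
```

Run:
```python
from h import *
s=state();est(s);print(s['torque'])
```

```text
t 21.65 tilt 14.9 [-38.23 -58.74  44.09  -5.71   2.31  -1.8 ] (np.float64(0.342), 'arm', array([-25.2,  26. ]), 'torque', np.float64(0.194), 'e', np.float64(9.2)) (np.float64(0.737), 'arm', array([-13.2,  33.7]), 'torque', np.float64(0.216), 'e', np.float64(13.5))
[0.30851057 1.19577164 0.16843374]
```

Run:
```python
from h import *
t=np.radians(15.03)
v=rot(t).apply([-6,0,-4.]);P=np.array([-41.83,-58.99,39.23])+[v@U,v@N,v[2]];print(P)
plan((*P,t),[(th,td,e,30,-1.2) for th,td,e in((.36,15,8.5),(.38,15,8),(.40,14,7.6),(.42,14,7.2),(.44,13,6.8),(.46,13,6.4),(.48,12,6),(.5,12,6),(.52,11,6),(.54,11,6),(.56,10,6),(.58,10,6),(.60,9,6))])
```

```text
[-37.07255801 -58.99        44.64910931]
0.36 [-36.8  45.4] [-0.5, -0.0, -0.7, -0.0, 0.001, 0.0]
0.38 [-36.4  46.4] [-1.1, 0.0, -1.5, -0.0, 0.001, 0.0]
0.4 [-36.2  47.5] [-1.6, 0.0, -2.5, -0.0, 0.018, -0.0]
0.42 [-35.7  48.4] [-2.3, 0.0, -3.2, -0.0, 0.018, -0.0]
0.44 [-35.4  49.4] [-2.9, 0.0, -4.2, -0.0, 0.035, 0.0]
0.46 [-34.9  50.3] [-3.5, 0.0, -4.9, -0.0, 0.035, 0.0]
0.48 [-34.6  51.3] [-4.1, -0.0, -5.8, -0.0, 0.053, -0.0]
0.5 [-34.   51.7] [-4.8, -0.0, -6.0, -0.0, 0.053, -0.0]
0.52 [-33.6  52.4] [-5.4, 0.0, -6.5, -0.0, 0.07, -0.0]
0.54 [-32.9  52.8] [-6.1, -0.0, -6.8, -0.0, 0.07, -0.0]
0.56 [-32.5  53.4] [-6.7, 0.0, -7.3, -0.0, 0.088, -0.0]
0.58 [-31.9  53.8] [-7.4, 0.0, -7.5, -0.0, 0.088, -0.0]
0.6 [-31.4  54.4] [-8.0, -0.0, -7.9, -0.0, 0.105, 0.0]
```

Request:
{"fn": "servo_tool", "kwargs": {"plan": [[[-0.6,0,-0.7,0,0,0,0],[-1.2,0,-1.5,0,0,0,0],[-1.7,0,-2.4,0,0.018,0,0],[-2.3,0,-3.2,0,0.018,0,0]]]}}

```text
time_s: 22.05
ee_pos: [547.0, 9.2, 48.1]
ee_rot: [-180.0, 13.9, -173.5]
force: [-3.2, 0.7, -4.3]
gripper_width: 0.3
```

Run:
```python
from h import *
s=state();est(s);print(s['torque'])
```

```text
t 22.05 tilt 13.9 [-35.79 -59.    48.05  -3.12   1.09  -4.33] (np.float64(0.447), 'arm', array([-22.3,  28.5]), 'torque', np.float64(0.186), 'e', np.float64(7.9)) (np.float64(0.753), 'arm', array([-12.7,  33.9]), 'torque', np.float64(0.161), 'e', np.float64(10.8))
[0.11654755 1.13891638 0.07952052]
```

Request:
{"fn": "servo_tool", "kwargs": {"plan": [[[-0.6,0,-0.9,0,0.017,0,0],[-1.2,0,-1.7,0,0.017,0,0],[-1.8,0,-2.5,0,0.035,0,0]]]}}

```text
time_s: 22.35
ee_pos: [547.7, 9.1, 50.9]
ee_rot: [-180.0, 11.9, -173.5]
force: [-3.6, 0.6, -4.3]
gripper_width: 0.4
```

Run:
```python
from h import *
s=state();est(s);print(s['torque'])
```

```text
t 22.35 tilt 11.9 [-35.09 -59.13  50.86  -3.48   1.01  -4.27] (np.float64(0.495), 'arm', array([-20.9,  29.6]), 'torque', np.float64(0.192), 'e', np.float64(6.6)) (np.float64(0.789), 'arm', array([-11.4,  34.4]), 'torque', np.float64(0.168), 'e', np.float64(9.3))
[-0.05263337  1.03288715  0.06090409]
```

Request:
{"fn": "servo_tool", "kwargs": {"plan": [[[-0.7,0,-0.2,0,0,0,0],[-1.3,0,-0.6,0,0.017,0,0],[-2.0,0,-0.9,0,0.017,0,0],[-2.6,0,-1.3,0,0.035,0,0]]]}}

```text
time_s: 22.75
ee_pos: [549.6, 9.3, 52.6]
ee_rot: [-180.0, 9.9, -173.5]
force: [-5.1, -1.5, -3.1]
gripper_width: 0.8
```

Run:
```python
from h import *
s=state();est(s);print(s['torque'])
plan((-32.5,-59,53.4,np.radians(10)),[(th,td,6,30,-1.2) for th,td in((.6,9),(.62,8.5),(.64,8),(.66,7.5),(.68,7),(.7,6.5),(.72,6),(.74,5.5),(.76,5),(.78,4.5),(.80,4),(.84,3),(.88,2),(.92,1),(.96,0),(1,0),(1.04,0))])
```

```text
t 22.75 tilt 9.9 [-33.17 -59.16  52.56  -5.21  -0.95  -3.1 ] (np.float64(0.568), 'arm', array([-18.7,  31. ]), 'torque', np.float64(0.22), 'e', np.float64(6.8)) (np.float64(0.826), 'arm', array([-10.2,  34.8]), 'torque', np.float64(0.213), 'e', np.float64(9.1))
[-0.26230588  1.10104484  0.01766597]
0.6 [-31.4  54.4] [-1.3, -0.0, -0.8, -0.0, 0.017, 0.0]
0.62 [-30.8  54.8] [-1.9, -0.0, -1.1, -0.0, 0.026, 0.0]
0.64 [-30.2  55.3] [-2.5, -0.0, -1.5, -0.0, 0.035, 0.0]
0.66 [-29.7  55.7] [-3.2, 0.0, -1.8, -0.0, 0.044, 0.0]
0.68 [-29.1  56.2] [-3.8, -0.0, -2.1, -0.0, 0.052, 0.0]
0.7 [-28.5  56.6] [-4.5, -0.0, -2.4, -0.0, 0.061, 0.0]
0.72 [-27.9  57. ] [-5.2, 0.0, -2.7, -0.0, 0.07, 0.0]
0.74 [-27.3  57.4] [-5.8, 0.0, -3.0, -0.0, 0.079, 0.0]
0.76 [-26.7  57.8] [-6.5, 0.0, -3.3, -0.0, 0.087, 0.0]
0.78 [-26.   58.1] [-7.2, -0.0, -3.5, -0.0, 0.096, 0.0]
0.8 [-25.4  58.5] [-7.9, 0.0, -3.8, -0.0, 0.105, 0.0]
0.84 [-24.2  59.1] [-9.2, 0.0, -4.2, -0.0, 0.122, 0.0]
0.88 [-22.9  59.7] [-10.6, 0.0, -4.6, -0.0, 0.14, 0.0]
0.92 [-21.6  60.3] [-12.0, -0.0, -4.9, -0.0, 0.157, 0.0]
0.96 [-20.2  60.8] [-13.4, 0.0, -5.2, -0.0, 0.175, 0.0]
1 [-18.8  61. ] [-14.8, -0.0, -5.1, -0.0, 0.175, 0.0]
1.04 [-17.6  61.1] [-16.0, 0.0, -5.0, -0.0, 0.175, 0.0]
```

Request:
{"fn": "servo_tool", "kwargs": {"plan": [[[-0.7,0,-0.4,0,0.009,0,0],[-1.3,0,-0.7,0,0.017,0,0],[-1.9,0,-1.0,0,0.026,0,0]]]}}

```text
time_s: 23.05
ee_pos: [551.0, 9.4, 53.7]
ee_rot: [-180.0, 8.3, -173.5]
force: [-6.8, -1.9, -2.1]
gripper_width: 0.4
```

Run:
```python
from h import *
s=state();est(s);print(s['torque'])
```

```text
t 23.05 tilt 8.3 [-31.71 -59.19  53.72  -6.92  -1.11  -2.14] (np.float64(0.621), 'arm', array([-17.,  32.]), 'torque', np.float64(0.258), 'e', np.float64(7.0)) (np.float64(0.853), 'arm', array([-9.2, 35. ]), 'torque', np.float64(0.262), 'e', np.float64(8.9))
[-0.41445365  1.2170778   0.02735645]
```

Request:
{"fn": "servo_tool", "kwargs": {"plan": [[[-0.6,0,-0.3,0,0.009,0,0],[-1.3,0,-0.6,0,0.018,0,0]]]}}

```text
time_s: 23.25
ee_pos: [552.1, 9.5, 54.4]
ee_rot: [-180.0, 7.2, -173.5]
force: [-5.4, -1.9, -2.8]
gripper_width: 0.6
```

Run:
```python
from h import *
s=state();est(s);print(s['torque'])
```

```text
t 23.25 tilt 7.2 [-30.7  -59.28  54.44  -5.6   -1.29  -2.82] (np.float64(0.658), 'arm', array([-15.8,  32.6]), 'torque', np.float64(0.227), 'e', np.float64(7.2)) (np.float64(0.868), 'arm', array([-8.7, 35.2]), 'torque', np.float64(0.221), 'e', np.float64(8.9))
[-0.47507084  1.24425968 -0.04390059]
```

Request:
{"fn": "servo_tool", "kwargs": {"plan": [[[-0.7,0,-0.3,0,0.009,0,0],[-1.3,0,-0.6,0,0.018,0,0]]]}}

```text
time_s: 23.45
ee_pos: [553.2, 9.5, 55.1]
ee_rot: [-180.0, 6.2, -173.5]
force: [-7.2, -2.7, -2.5]
gripper_width: 0.4
```

Run:
```python
from h import *
s=state();est(s);print(s['torque'])
```

```text
t 23.45 tilt 6.2 [-29.61 -59.41  55.15  -7.41  -1.85  -2.55] (np.float64(0.695), 'arm', array([-14.6,  33.1]), 'torque', np.float64(0.283), 'e', np.float64(7.3)) (np.float64(0.889), 'arm', array([-7.9, 35.3]), 'torque', np.float64(0.282), 'e', np.float64(8.8))
[-0.56162528  1.30977415 -0.0409483 ]
```

Request:
{"fn": "servo_tool", "kwargs": {"plan": [[[0,0,0,0,0,0,0]]]}}

```text
time_s: 23.55
ee_pos: [553.6, 9.5, 55.2]
ee_rot: [-179.9, 6.2, -173.5]
force: [-5.6, -2.9, -3.0]
gripper_width: 0.5
```

Run:
```python
from h import *
s=state();est(s);print(s['torque'])
```

```text
t 23.55 tilt 6.2 [-29.18 -59.46  55.21  -5.87  -2.26  -3.03] (np.float64(0.711), 'arm', array([-14.1,  33.4]), 'torque', np.float64(0.239), 'e', np.float64(7.5)) (np.float64(0.889), 'arm', array([-7.9, 35.3]), 'torque', np.float64(0.232), 'e', np.float64(8.8))
[-0.55538125  1.26175067 -0.05959451]
```

Torque is now about 0.24 N m against roughly 0.18 free, and a −y drag has appeared. The jaw appears to have met the rail, so from here I use small steps with settled readings.

Request:
{"fn": "servo_tool", "kwargs": {"plan": [[[-0.7,0,-0.3,0,0.009,0,0],[-1.3,0,-0.6,0,0.018,0,0],[-1.3,0,-0.6,0,0.018,0,0]]]}}

```text
time_s: 23.85
ee_pos: [554.6, 9.5, 55.9]
ee_rot: [-179.9, 5.2, -173.5]
force: [-5.0, -4.0, -2.7]
gripper_width: 0.7
```

Run:
```python
from h import *
s=state();est(s);print(s['torque'])
```

```text
t 23.85 tilt 5.2 [-28.13 -59.57  55.86  -5.44  -3.37  -2.75] (np.float64(0.742), 'arm', array([-13. ,  33.8]), 'torque', np.float64(0.22), 'e', np.float64(7.5)) (np.float64(0.905), 'arm', array([-7.4, 35.5]), 'torque', np.float64(0.213), 'e', np.float64(8.7))
[-0.64464996  1.20093518 -0.11372202]
```

Request:
{"fn": "servo_tool", "kwargs": {"plan": [[[0,0,0,0,0,0,0]]]}}

```text
time_s: 23.95
ee_pos: [554.7, 9.5, 55.9]
ee_rot: [-179.9, 5.2, -173.5]
force: [-5.6, -3.5, -3.3]
gripper_width: 0.7
```

Run:
```python
from h import *
s=state();est(s);print(s['torque'])
```

```text
t 23.95 tilt 5.2 [-28.12 -59.59  55.87  -5.96  -2.83  -3.31] (np.float64(0.742), 'arm', array([-13. ,  33.8]), 'torque', np.float64(0.245), 'e', np.float64(7.5)) (np.float64(0.905), 'arm', array([-7.4, 35.5]), 'torque', np.float64(0.236), 'e', np.float64(8.7))
[-0.64949297  1.17575695 -0.07465816]
```

Request:
{"fn": "servo_tool", "kwargs": {"plan": [[[-0.7,0,-0.25,0,0.009,0,0],[-1.4,0,-0.5,0,0.018,0,0],[-2.0,0,-0.7,0,0.026,0,0],[-2.0,0,-0.7,0,0.026,0,0]]]}}

```text
time_s: 24.35
ee_pos: [556.3, 9.6, 56.7]
ee_rot: [-179.9, 3.7, -173.5]
force: [-6.1, -4.6, -2.6]
gripper_width: 0.9
```

Run:
```python
from h import *
s=state();est(s);print(s['torque'])
```

```text
t 24.35 tilt 3.7 [-26.5  -59.62  56.68  -6.54  -3.9   -2.63] (np.float64(0.8), 'arm', array([-11.1,  34.5]), 'torque', np.float64(0.255), 'e', np.float64(7.8)) (np.float64(0.932), 'arm', array([-6.5, 35.6]), 'torque', np.float64(0.25), 'e', np.float64(8.7))
[-0.6367768   1.2869984  -0.04442016]
```

Request:
{"fn": "servo_tool", "kwargs": {"plan": [[[-0.7,0,-0.2,0,0.009,0,0],[-1.4,0,-0.4,0,0.018,0,0],[-1.4,0,-0.4,0,0.018,0,0]]]}}

```text
time_s: 24.65
ee_pos: [557.4, 9.6, 57.1]
ee_rot: [-179.9, 2.6, -173.5]
force: [-6.9, -4.0, -2.2]
gripper_width: 0.1
```

Run:
```python
from h import *
s=state();est(s);print(s['torque'])
```

```text
t 24.65 tilt 2.6 [-25.35 -59.74  57.11  -7.31  -3.24  -2.2 ] (np.float64(0.837), 'arm', array([-9.8, 34.9]), 'torque', np.float64(0.276), 'e', np.float64(8.0)) (np.float64(0.953), 'arm', array([-5.7, 35.8]), 'torque', np.float64(0.274), 'e', np.float64(8.8))
[-0.74969935  1.32072064 -0.03361633]
```

Request:
{"fn": "servo_tool", "kwargs": {"plan": [[[-0.7,0,-0.2,0,0.009,0,0],[-1.4,0,-0.4,0,0.018,0,0],[-1.4,0,-0.4,0,0.018,0,0]]]}}

```text
time_s: 24.95
ee_pos: [558.5, 9.6, 57.6]
ee_rot: [-179.9, 1.5, -173.5]
force: [-7.1, -4.3, -1.5]
gripper_width: 0.3
```

Run:
```python
from h import *
s=state();est(s);print(s['torque'])
```

```text
t 24.95 tilt 1.5 [-24.32 -59.84  57.56  -7.55  -3.45  -1.53] (np.float64(0.868), 'arm', array([-8.7, 35.2]), 'torque', np.float64(0.279), 'e', np.float64(8.2)) (np.float64(0.968), 'arm', array([-5.1, 35.9]), 'torque', np.float64(0.279), 'e', np.float64(8.8))
[-0.77166689  1.46937719 -0.03297164]
```

Request:
{"fn": "servo_tool", "kwargs": {"plan": [[[-0.7,0,-0.2,0,0.009,0,0],[-1.0,0,-0.2,0,0.009,0,0],[-1.0,0,-0.2,0,0.009,0,0]]]}}

```text
time_s: 25.25
ee_pos: [559.1, 9.6, 57.8]
ee_rot: [-179.9, 1.0, -173.5]
force: [-8.1, -4.8, -1.4]
gripper_width: 0.2
```

Run:
```python
from h import *
s=state();est(s);print(s['torque'])
```

```text
t 25.25 tilt 1.0 [-23.68 -59.93  57.79  -8.6   -3.81  -1.4 ] (np.float64(0.889), 'arm', array([-7.9, 35.3]), 'torque', np.float64(0.315), 'e', np.float64(8.3)) (np.float64(0.979), 'arm', array([-4.8, 35.9]), 'torque', np.float64(0.315), 'e', np.float64(8.8))
[-0.93302282  1.56829868 -0.06561698]
```

Request:
{"fn": "servo_tool", "kwargs": {"plan": [[[-0.6,0,-0.1,0,0.005,0,0],[-1.0,0,-0.2,0,0.009,0,0],[-1.0,0,-0.2,0,0.009,0,0]]]}}

```text
time_s: 25.55
ee_pos: [559.8, 9.6, 58.0]
ee_rot: [-179.9, 0.4, -173.5]
force: [-7.9, -4.8, -0.9]
gripper_width: 0.6
```

Run:
```python
from h import *
s=state();est(s);print(s['torque'])
```

```text
t 25.55 tilt 0.4 [-22.99 -59.99  58.    -8.43  -3.84  -0.88] (np.float64(0.911), 'arm', array([-7.2, 35.5]), 'torque', np.float64(0.306), 'e', np.float64(8.4)) (np.float64(0.989), 'arm', array([-4.4, 36. ]), 'torque', np.float64(0.307), 'e', np.float64(8.8))
[-0.87786732  1.62610742 -0.04194184]
```

Request:
{"fn": "servo_tool", "kwargs": {"plan": [[[0,0,0,0,0,0,0]]]}}

```text
time_s: 25.65
ee_pos: [559.8, 9.6, 58.0]
ee_rot: [-179.9, 0.4, -173.5]
force: [-7.8, -4.5, -1.5]
gripper_width: 0.4
```

Run:
```python
from h import *
s=state();est(s);print(s['torque'])
```

```text
t 25.65 tilt 0.4 [-23.01 -59.98  57.98  -8.31  -3.63  -1.51] (np.float64(0.911), 'arm', array([-7.2, 35.5]), 'torque', np.float64(0.306), 'e', np.float64(8.4)) (np.float64(0.989), 'arm', array([-4.4, 36. ]), 'torque', np.float64(0.305), 'e', np.float64(8.8))
[-0.84085463  1.64346212 -0.03390456]
```

Request:
{"fn": "servo_tool", "kwargs": {"plan": [[[-0.6,0,-0.1,0,0.005,0,0],[-1.2,0,-0.2,0,0.009,0,0],[-1.8,0,-0.3,0,0.009,0,0],[-1.8,0,-0.3,0,0.009,0,0]]]}}

```text
time_s: 26.05
ee_pos: [561.1, 9.7, 58.3]
ee_rot: [-179.9, -0.1, -173.5]
force: [-9.2, -4.8, -0.9]
gripper_width: 0.6
```

Run:
```python
from h import *
s=state();est(s);print(s['torque'])
```

```text
t 26.05 tilt -0.1 [-21.71 -60.02  58.29  -9.64  -3.75  -0.87] (np.float64(0.953), 'arm', array([-5.7, 35.8]), 'torque', np.float64(0.35), 'e', np.float64(8.5)) (np.float64(1.0), 'arm', array([-4., 36.]), 'torque', np.float64(0.351), 'e', np.float64(8.8))
[-0.92143365  1.81324144 -0.03383549]
```

Request:
{"fn": "servo_tool", "kwargs": {"plan": [[[0,0,0,0,0,0,0]]]}}

```text
time_s: 26.15
ee_pos: [561.0, 9.7, 58.2]
ee_rot: [-179.9, -0.1, -173.5]
force: [-10.4, -5.0, -0.3]
gripper_width: 0.5
```

Run:
```python
from h import *
s=state();est(s);print(s['torque'])
```

```text
t 26.15 tilt -0.1 [-21.75 -60.04  58.25 -10.9   -3.84  -0.28] (np.float64(0.947), 'arm', array([-5.9, 35.7]), 'torque', np.float64(0.391), 'e', np.float64(8.5)) (np.float64(1.0), 'arm', array([-4., 36.]), 'torque', np.float64(0.394), 'e', np.float64(8.8))
[-0.9759714   1.76933162  0.00682171]
```

Torque averages about 0.36 N m, roughly twice the free effort. I'll retreat now and look.

Request:
{"fn": "servo_tool", "kwargs": {"plan": [[[3,0,0,0,0,0,0],[8,0,0,0,0,0,0],[20,0,0,0,0,0,0],[25,0,-25,0,0,0,0],[25,0,-70,0,0,0,0],[25,20,-115,0,0,0,0.3],[0,50,-125,0,0,0,0.3],[-20,60,-125,0,0,0,0.3],[-20,60,-125,0,0,0,0.3],[-20,60,-125,0,0,0,0.3],[-20,60,-125,0,0,0,0.3]]]}}

```text
time_s: 27.25
ee_pos: [575.5, 72.4, 183.7]
ee_rot: [-180.0, 0.2, -173.5]
force: [-0.7, 1.4, 0.2]
gripper_width: 27.7
```

Run:
```python
from h import *
s=state();print(s['time_s'],s['ee_pos'],s['force'])
f=grab_frame('wrist');save('w9',f);T,W=wpts(f,s)
f2=grab_frame('side');c=cv2.cvtColor(f2['color'],cv2.COLOR_RGB2BGR)[140:240,230:360]
cv2.imwrite('pics/side9.png',cv2.resize(c,None,fx=6,fy=6,interpolation=cv2.INTER_CUBIC))
c=f['color'].astype(int);red=(c[...,0]>110)&(c[...,1]<60);red[:140]=0;red[:,:190]=0;red[:,300:]=0;red[250:]=0
P=W[red];P=P[np.isfinite(P[:,0])];Q=np.stack([(P-F0)@U,(P-F0)@N,P[:,2]],1);print(len(Q),Q.min(0).round(1),Q.max(0).round(1),np.median(Q,0).round(1))
cw=cv2.cvtColor(f['color'],cv2.COLOR_RGB2BGR)[130:270,200:360];cv2.imwrite('pics/w9c.png',cv2.resize(cw,None,fx=4.5,fy=4.2,interpolation=cv2.INTER_CUBIC))
```

```text
27.25 [575.50269101  72.3769321  183.72757548] [-0.65615431  1.35083308  0.16994851]
93 [ -5.1 -56.7  47.3] [  1.6 -46.8  68.5] [ -2.4 -50.8  65.3]
```

View pics/side9.png

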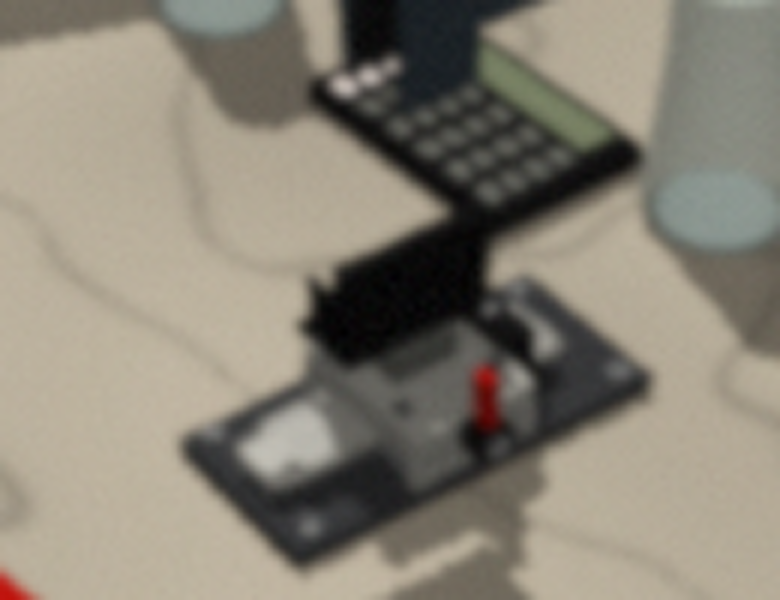

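View pics/w9c.png

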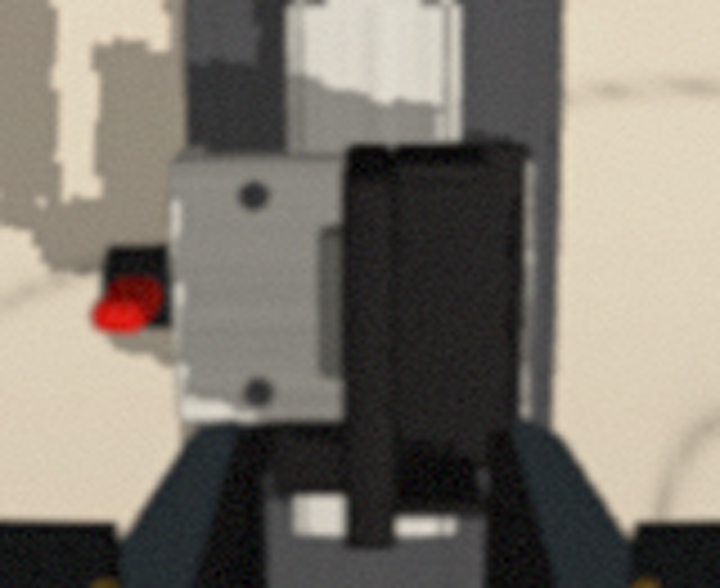

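The wing now stands upright at about 0.95 rad. The carriage is flush on the rail against the stop and the fingers are clear at z = 184 mm. Handing in.

Run:
```python
from h import *
f=grab_frame('top');save('top9',f)
t=pickle.load(open('top0.pkl','rb'))
d=np.abs(f['color'].astype(int)-t['color'].astype(int)).sum(-1)>90
for n,(u,v,r) in dict(calc=(190,140,25),glassA=(230,100,20),pots=(340,105,30),reader=(423,216,30),coast=(425,155,20),glassB=(110,155,20)).items():print(n,d[v-r:v+r,u-r:u+r].mean().round(3))
print(job_done(),state()['time_s'])
```

```text
calc 0.361
glassA 0.436
pots 0.021
reader 0.013
coast 0.0
glassB 0.0
the job is handed in; nothing more can be done
the job is handed in; nothing more can be done
```

The card-reader cradle is on the rail against the end stop, and the red knob is tightened. I handed the job in at about 27 s of the 72 s allowed. No verdict was reported.

- **Seating:** I slid the carriage on from the open end and felt the stop at a TCP x of about 577 mm. I pressed it home with about 7 N, clamp still open, then let go of the plate.
- **Clamping:** I pushed the wing over with closed fingers to a knob turn of about 0.95 rad. The torque rose from about 0.16–0.19 N m turning free to 0.35–0.39 N m, about twice the free effort.
- **First attempts at the knob:** Two flat pushes did not turn the wing. A 30° tilt then took joint 6 to −146.51°, just inside its −146.56° limit, so I finished with about 15° of tilt easing to upright.
- **Last checks:** The wing stands upright, the carriage looks flush on the rail at the stop, and the gripper was clear at z = 184 mm. I did not tug the carriage to test its hold, so the clamp rests on the torque readings alone.
- **Bystanders:** Comparing top views from before and after, the coasters and one glass were unchanged, and the pots and reader nearly so (about 2% of pixels or less). The calculator and the other glass differed by 36% and 44%. I put that down to the arm and its shadow, but I did not confirm it. Neither looked moved in the side view, and no unexpected forces showed up in the readings.

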